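# Cure the printed towers under the UV lamp

## Task

Turn the lamp knob fully off, fold the chamber's amber cover open until it leans back past upright, and stand every separate white printed tower from the mat upright on the chamber floor. Then fold the cover shut, press it fully home, and turn the lamp knob clockwise to its full stop; never raise the cover while the lamp is on, and leave the other things on the bench where they are.

Things in the scene. Friction and masses are not known exactly. Their poses are not given: they have to be found in the camera images.
- chamber: UV curing chamber: black open-topped box fixed to the table, outside 220 (its x) x 180 (its y) x 72 mm high, walls and floor 5 mm, so the inside is 210 x 170 mm and its metal floor lies 5 mm above the origin. Origin at the centre of its underside. The cover's hinge runs along x on the +y rim. Yaw up to 0.2 rad either way
- cover (a joint): angle (rad) of the amber see-through cover with black frame (220 x 180 x 8 mm, 0.25 kg) on the chamber: 0 = shut flat on the rim; grows as it folds up and over towards the chamber's +y; 1.57 upright; 1.9 = end stop, leaning back. A stiff friction hinge (0.4 N m): it stays wherever it is left, so it must be moved all the way open and all the way shut
- cover_handle (a point): middle of the orange handle: a round bar 10 mm thick, 100 mm long, parallel to the hinge, 42 mm clear of the cover's free edge, in the cover's plane, on a leg at each end. Can be pinched from straight above, fingers closing across the bar, at any cover angle. 222 mm from the hinge line and 4 mm above its plane. When shut: on the chamber's -y side, 76 mm above the table
- cover_hinge (a point): middle of the cover's hinge line, at the chamber's (0, 90, 72) mm; the line runs along the chamber's x
- controller: lamp controller: grey box 120 x 120 x 50 mm fixed to the table, with the black lamp knob at the centre of its top. Origin at the centre of its underside, turned by up to 0.3 rad. A red dot on its top marks off, a violet dot marks full, small dark dots lie between
- lamp_knob (a joint): turn (rad) of the lamp knob: 0 = off, fully anticlockwise against its stop (white pointer at the red dot); grows as it turns clockwise seen from above, to 2.6 = full, against the other stop (pointer at the violet dot). Friction 0.04 N m, stays where it is left
- knob_grip (a point): on the knob's axis, 79 mm above the table: TCP height to grip its bar (46 long x 14 wide, top 82 mm above the table, on a disc 48 mm across, disc top 56 mm above the table). The bar lies along the white pointer line; at joint value q the pointer points, seen from above and counted anticlockwise from the controller's x axis, at 4.44 - q rad
- tower_a: white printed tower, 32 x 32 mm square shaft from 8 to 52 mm up, narrower crown (22 mm) to 62 mm, about 60 g. All towers stand on a square 44 x 44 x 8 mm foot; origin at the centre of the foot's underside, z up the tower. May be absent (None).
- tower_b: white printed round tower, shaft 34 mm across from 8 to 52 mm up, narrower crown (22 mm across) to 62 mm, about 60 g. All towers stand on a square 44 x 44 x 8 mm foot; origin at the centre of the foot's underside, z up the tower. May be absent (None).
- tower_c: white printed slab tower, shaft 38 (x) x 28 (y) mm from 8 to 58 mm up, flat top, about 60 g. All towers stand on a square 44 x 44 x 8 mm foot; origin at the centre of the foot's underside, z up the tower. May be absent (None).
- tower_d: white printed tower, 34 x 34 mm square shaft from 8 to 52 mm up, off-centre crown to 63 mm, about 60 g. All towers stand on a square 44 x 44 x 8 mm foot; origin at the centre of the foot's underside, z up the tower. May be absent (None).
- screwdriver: orange-handled screwdriver, 160 mm, at most 30 mm thick, lying between the rows of towers; bystander, leave it alone.
- primer: small grey jar, 44 mm across, 90 mm tall, standing; bystander. Origin at the centre of its underside.
- resin: black resin bottle, 72 mm across, 190 mm tall, standing; bystander. Origin at the centre of its underside.
- ruler: aluminium ruler, 200 x 30 x 3 mm, flat on the table; bystander. Origin at the centre of its underside.
- calibration_block: orange test-print cube, 30 mm; bystander, not a tower. Origin at the centre of its underside.
- cutters: red flush cutters, 110 mm long, 15 mm thick, flat; bystander. Origin at the centre of its underside.
There are look-alikes about, which are no part of the job. Leave any yellow look-alike of the tower_b alone.

How it is judged:
On the way, in this order (a step that is already met when the one before it is completed fails the run):
1. the lamp knob is turned fully off with the cover still shut (value of joint lamp_knob below 0.1 rad and value of joint cover below 0.3 rad), for 0.2 s.
2. the cover is folded open past upright, lamp off (value of joint lamp_knob below 0.1 rad and value of joint cover above 1.5 rad), for 0.2 s.
3. every tower stands upright on the chamber floor while the cover is open and the lamp off (x of tower_a in the frame of chamber between -0.1 and 0.1 m and y of tower_a in the frame of chamber between -0.08 and 0.08 m and z of each of tower_a, tower_b, tower_c, tower_d in the frame of chamber below 0.012 m and angle between each of tower_a, tower_b, tower_c, tower_d's own z axis and vertical below 0.15 rad and x of tower_b in the frame of chamber between -0.1 and 0.1 m and y of tower_b in the frame of chamber between -0.08 and 0.08 m and x of tower_c in the frame of chamber between -0.1 and 0.1 m and y of tower_c in the frame of chamber between -0.08 and 0.08 m and x of tower_d in the frame of chamber between -0.1 and 0.1 m and y of tower_d in the frame of chamber between -0.08 and 0.08 m and value of joint lamp_knob below 0.1 rad and value of joint cover above 0.8 rad), for 0.3 s.
4. the cover is shut fully home over the towers, lamp still off (value of joint cover below 0.04 rad and value of joint lamp_knob below 0.1 rad and x of tower_a in the frame of chamber between -0.1 and 0.1 m and y of tower_a in the frame of chamber between -0.08 and 0.08 m and z of each of tower_a, tower_b, tower_c, tower_d in the frame of chamber below 0.012 m and angle between each of tower_a, tower_b, tower_c, tower_d's own z axis and vertical below 0.15 rad and x of tower_b in the frame of chamber between -0.1 and 0.1 m and y of tower_b in the frame of chamber between -0.08 and 0.08 m and x of tower_c in the frame of chamber between -0.1 and 0.1 m and y of tower_c in the frame of chamber between -0.08 and 0.08 m and x of tower_d in the frame of chamber between -0.1 and 0.1 m and y of tower_d in the frame of chamber between -0.08 and 0.08 m), for 0.3 s.
5. the lamp knob is turned clockwise to its full stop (value of joint lamp_knob above 2.5 rad and value of joint cover below 0.04 rad), for 0.2 s.
At the end, for the whole second after the job is handed in: Every tower present stands upright (within 0.15 rad) and at rest on the chamber floor, the cover is shut (below 0.04 rad) and the lamp knob is within 0.1 rad of its full clockwise stop (all of step 5 and x of tower_a in the frame of chamber between -0.1 and 0.1 m and y of tower_a in the frame of chamber between -0.08 and 0.08 m and z of each of tower_a, tower_b, tower_c, tower_d in the frame of chamber below 0.012 m and angle between each of tower_a, tower_b, tower_c, tower_d's own z axis and vertical below 0.15 rad and x of tower_b in the frame of chamber between -0.1 and 0.1 m and y of tower_b in the frame of chamber between -0.08 and 0.08 m and x of tower_c in the frame of chamber between -0.1 and 0.1 m and y of tower_c in the frame of chamber between -0.08 and 0.08 m and x of tower_d in the frame of chamber between -0.1 and 0.1 m and y of tower_d in the frame of chamber between -0.08 and 0.08 m and linear speed of each of tower_a, tower_b, tower_c, tower_d below 0.02 m/s); the robot touches nothing.
It fails at once if the cover is raised (over 0.3 rad) while the lamp is on (knob more than 0.3 rad from off) (value of joint each of cover, lamp_knob above 0.3 rad).
It fails at once if a bystander is moved more than 5 cm (distance of any of screwdriver, primer, resin, ruler, calibration_block, cutters from where it was at the start of the episode above 0.05 m).
Of tower_a, tower_b, tower_c, tower_d only 2 to 4 are there at a start; the rules pass over those that are not, and their reading is None.
At some moment in a run one of tower_a, tower_b, tower_c, tower_d may be knocked a few centimetres aside while the robot is not near it.
It also fails if it takes over 210 s, if anything falls off the work surface, if the arm or the gripper's body presses on something with over 40 N, if the wrist force passes 120 N, or if a joint passes its speed limit or range.

## Robot

A 7-joint arm with a two-finger parallel gripper is mounted at the origin on the work surface. World frame = base frame: x ahead of the robot, y to its left, z up, the work surface at z = 0. Lengths are in m, angles in rad, forces in N, time in s.
With the tool pointing down it reaches from about 0.425 to 0.825 m from the base axis. Payload 3.6 kg.
Tool frame: the origin (TCP) lies between the finger pads, 19 mm behind the fingertips; this is the grasp point; z points along the fingers, y is the line along which they close (so a half turn about z gives the same grasp; the last joint's range is limited). The gripper opens to 85 mm and grips with 20 to 120 N. Pads are 22 mm wide; open, the fingers measure 114 mm over their backs; the gripper's body (76 mm by 85 mm) begins 54 mm behind the grasp point. The pads swing forward as they close: fully open they stand 13 mm farther back than shut.
Start: joints at [1.208, 0.615, -0.013, 1.423, 0.008, 1.103, -0.04], TCP at [0.214, -0.614, 0.25] pointing down, gripper open.
Joint ranges: [-3.12, 3.12], [-0.3, 2.06], [-1.34, 1.32], [0.26, 2.42], [-1.36, 4.5], [0.01, 1.98], [-2.84, 2.84]. Speed limits (rad/s): [2.79, 2.79, 3.14, 3.14, 3.14, 3.14, 3.14].

## Interface

Orientations are given as a rotation vector (axis times angle).
In Python, from station import bot gives the robot as it stands. The module is installed in compiled form; this text tells all that it offers.
- The arm moves only by the tool step_arm, never from a script. Its argument "motion" is one flat list of numbers, 7 for each row, row after row: the shift along the tool's x, y, z each as a share of 0.25 m, from -1 to 1, then the turn, a rotation vector about the tool's x, y, z each as a share of 90 degrees, from -1 to 1, then the opening, from 0 (shut) to 1 (fully open). In form: [x, y, z, ax, ay, az, fingers, x, y, z, ax, ay, az, fingers, ...]. A call has 1 to 20 rows; each row shifts and turns the commanded pose from where the row before left it, along the tool's axes as they then stand; what a row does not reach is not made up. A row lasts 1/12 s, in which the tool goes at most 41.7 mm and 7.16 degrees, less where a joint would pass 70% of its speed; a pose out of reach is approached as far as the arm can. A call with a number of a shift or a turn outside -1 to 1 is refused whole. A call with a gripper value outside its range is refused whole. The fingers move at their own pace and stop on an object; the grip force is fixed at half the most. Time passes only in rows, so rows that do not move let the fingers close. It gives the time, the measured TCP pose, the force, the opening and the grip force at its end, in the units of the state.
- bot.get_state(): the state, without advancing time (a new reading comes with each control period).
- bot.grab_frame(name): name is "side" or "top" or "wrist"; returns the picture (480x640x3 uint8, blue, green, red); there is no depth.
- bot.camera_params(name): a dict with "intrinsics" (3x3 intrinsics, pixels), "R" (3x3) and "t" (3): a world point X has camera coordinates R X + t; the wrist camera has in their place "hand_eye" (4x4, takes a point from camera to tool coordinates, whose origin is the TCP and whose axes are the flange's). Camera axes: x right, y down, z forward; pixel columns grow to the right and rows downward; lengths in m; the calibration is good to about 2 mm. A picture is of the moment at which its call begins: read the wrist's pose just before it. camera_params takes no time and is no camera call.
- bot.sign_off(): hands the job in; it is judged then, once.
Trained networks look in the newest picture that a camera, given by its name, has taken for a name from the list of things; names that differ only in an ending like _2 or _b are one class to them, and where a whole thing is asked for, a point or a joint stands for the part that bears it (a point fixed in the world has none). Each returns a list of dicts, best first, with "score" (0 to 1); they miss things now and then, are a little off and sometimes report something else, mostly with a low value. They report only what shows in the picture. A call takes as long as a camera call. They do not tell look-alikes from the thing itself.
- bot.boxes_of(camera, thing): "uv" ([column, row] in pixels, amid what is visible of it).
- bot.trace(camera, thing): "mask" (480x640 bool, what is visible of it) and "uv" ([column, row] in pixels, amid what is visible of it).
The state is a dict: "time": time; "joint_pos": joint angles; "dq": joint speeds; "effort": joint torques, N m; "tcp_pos": TCP position; "tool_rot": TCP orientation; "wrist_force": force on the tool from outside, world axes, zero at the start; "ft_torque": the same for the moment, N m; "finger_gap": finger opening in m; "grip_force": force on a finger pad.
Only numpy, scipy, OpenCV 4.12 (cv2) and the standard library are available. Lean on these libraries where they do the work, as an engineer would, in place of code of your own. Each camera call takes 0.05 s, during which the arm holds its last target. There are 200 camera calls.

## Working session

There is one attempt and no reset: what is moved stays moved. The work goes in short steps, Python scripts to look and compute and a tool call to move; the robot and the scene stay as the last step left them, time stands still between calls to the robot, and variables do not carry over. Pictures are saved under pics/ and viewed, at most 15 in all, crops included, and the job is handed in when it is done.

Besides the shell and the picture viewer there is one more tool, called after "Call:" as name(argument=value, ...) on one line, values as JSON. step_arm: Moves the arm, as the interface text tells. Shift numbers are shares of 0.25 m and turn numbers shares of 90 degrees, none past 1 either way. Its arguments: {"type":"object","properties":{"motion":{"type":"array"}},"required":["motion"]}

```bash
mkdir -p pics; cat > h.py <<'E'
import numpy as np, cv2
from station import bot
from scipy.spatial.transform import Rotation as Rn
def cam(n):
    p=bot.camera_params(n); K=np.array(p['intrinsics'])
    if n=='wrist':
        s=bot.get_state(); T=np.eye(4); T[:3,:3]=Rn.from_rotvec(s['tool_rot']).as_matrix(); T[:3,3]=s['tcp_pos']
        M=np.linalg.inv(T@np.array(p['hand_eye'])); return K,M[:3,:3],M[:3,3]
    return K,np.array(p['R']),np.array(p['t'])
def proj(n,X,c=None):
    K,R,t=c or cam(n); X=np.atleast_2d(X); q=(R@X.T+t[:,None]); q=K@q; return (q[:2]/q[2]).T
def ray(n,uv,z,c=None):
    K,R,t=c or cam(n); uv=np.atleast_2d(uv)
    d=(R.T@np.linalg.inv(K)@np.c_[uv,np.ones(len(uv))].T).T; o=-R.T@t
    return o+d*((z-o[2])/d[:,2])[:,None]
def snap(n,f=None):
    im=bot.grab_frame(n)
    if f: cv2.imwrite('pics/'+f,im)
    return im
E
python3 - <<'E'
from h import *
s=bot.get_state(); print({k:np.round(v,3) for k,v in s.items()})
for n in ('top','side','wrist'):
    snap(n,n+'0.png'); K,R,t=cam(n); print(n,np.round(K,1).tolist(),np.round(-R.T@t,3),np.round(R,2).tolist())
E
```

```text
{'time': np.float64(0.0), 'joint_pos': array([ 1.209,  0.616, -0.013,  1.425,  0.008,  1.103, -0.04 ]), 'dq': array([-0.002,  0.002,  0.003, -0.   , -0.001,  0.001, -0.   ]), 'effort': array([-0.0000e+00, -4.6922e+01,  2.5900e-01, -1.7103e+01,  1.0000e-02,
        1.0000e-02, -0.0000e+00]), 'tcp_pos': array([ 0.214, -0.613,  0.249]), 'tool_rot': array([-3.095e+00, -5.250e-01,  1.000e-03]), 'wrist_force': array([-0.123,  0.644, -0.162]), 'ft_torque': array([0.009, 0.024, 0.022]), 'grip_force': np.float64(0.0), 'finger_gap': np.float64(0.086)}
top [[613.8, 0.0, 323.2], [0.0, 613.8, 238.2], [0.0, 0.0, 1.0]] [ 0.445 -0.064  1.654] [[-0.02, -1.0, -0.02], [-1.0, 0.02, -0.08], [0.08, 0.02, -1.0]]
side [[567.2, 0.0, 315.3], [0.0, 567.2, 235.6], [0.0, 0.0, 1.0]] [-0.072  0.637  0.753] [[-0.74, -0.67, -0.02], [-0.38, 0.45, -0.81], [0.55, -0.59, -0.59]]
wrist [[383.2, 0.0, 317.8], [0.0, 383.2, 237.6], [0.0, 0.0, 1.0]] [ 0.294 -0.586  0.373] [[0.33, -0.94, -0.0], [-0.89, -0.31, 0.33], [-0.31, -0.11, -0.94]]
```

View pics/top0.png

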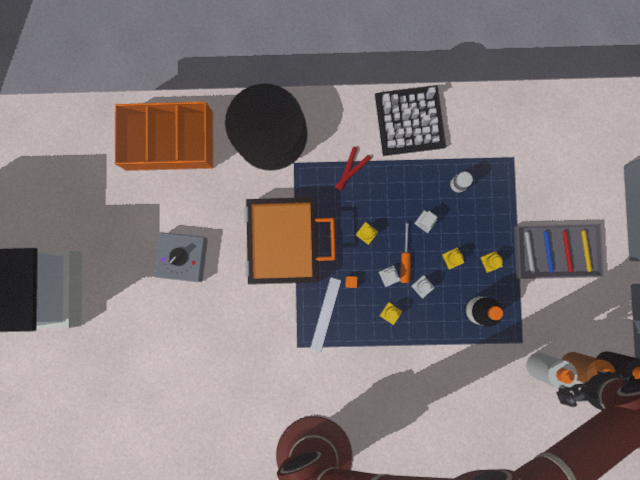

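View pics/side0.png

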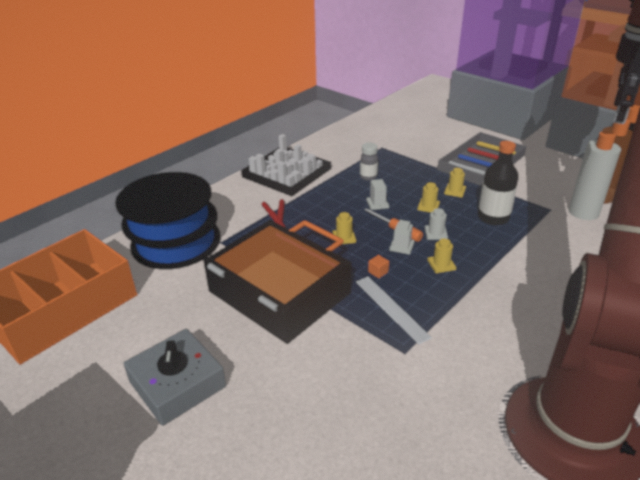

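The top view shows three white towers at about (426,221), (390,276) and (423,287). The chamber is at (283,240) with its handle on the right, and the knob is at (180,256) with red at (194,262) and violet at (163,258). Yellow look-alikes stand around them. The side view agrees.

```bash
python3 - <<'E'
from h import *
im=cv2.imread('pics/top0.png')
a=cv2.resize(im[195:315,370:450],None,fx=5,fy=5,interpolation=cv2.INTER_CUBIC)
b=cv2.resize(im[220:295,145:220],None,fx=5,fy=5,interpolation=cv2.INTER_CUBIC)
c=np.zeros((600,780,3),np.uint8); c[:,:400]=a; c[:375,405:780]=b; cv2.imwrite('pics/c1.png',c)
s=cv2.imread('pics/side0.png'); cv2.imwrite('pics/c2.png',np.vstack([cv2.resize(s[170:270,350:470],None,fx=5,fy=5,interpolation=cv2.INTER_CUBIC)]))
snap('top')
for th in ('chamber','cover','cover_handle','controller','lamp_knob','tower_a','tower_b','tower_c','tower_d'):
    for r in bot.trace('top',th):
        m=r['mask'].astype(np.uint8); cs,_=cv2.findContours(m,0,2); c=max(cs,key=cv2.contourArea)
        print(th,round(r['score'],2),np.round(r['uv'],1),m.sum(),[np.round(x,1) for x in cv2.minAreaRect(c)])
E
```

```text
chamber 0.81 [285.  242.3] 6546 [array([290., 241.]), array([88., 90.]), np.float64(90.0)]
cover 0.93 [282.2 239.1] 6343 [array([289.4, 240.7]), array([86.1, 90.8]), np.float64(88.3)]
cover_handle 0.69 [280.3 235.6] 6348 [array([289.5, 240.5]), array([85., 91.]), np.float64(90.0)]
cover_handle 0.35 [282.2 244. ] 6483 [array([289.8, 240.5]), array([86.3, 90.8]), np.float64(88.9)]
controller 0.65 [179.8 257.8] 2121 [array([180.9, 257. ]), array([49. , 45.5]), np.float64(6.3)]
lamp_knob 0.79 [178.8 258. ] 287 [array([178., 256.]), array([18., 18.]), np.float64(90.0)]
tower_a 0.88 [491.8 259. ] 285 [array([492.5, 261.5]), array([17.4, 18.3]), np.float64(63.4)]
tower_a 0.85 [426.5 220.3] 308 [array([426. , 220.7]), array([16.9, 19.4]), np.float64(33.7)]
tower_a 0.85 [364.6 234.7] 289 [array([366.8, 233.2]), array([17.8, 17. ]), np.float64(40.6)]
tower_a 0.83 [421.2 286.8] 251 [array([423.1, 286.5]), array([16.7, 15.7]), np.float64(49.4)]
tower_a 0.8 [451.4 257.1] 287 [array([453.2, 258. ]), array([16.7, 18.6]), np.float64(66.0)]
tower_a 0.7 [385.9 278.5] 277 [array([389.7, 276.8]), array(
[... 1770 characters left out ...]
.5]), array([17.4, 18.3]), np.float64(63.4)]
tower_d 0.85 [426.5 220.3] 308 [array([426. , 220.7]), array([16.9, 19.4]), np.float64(33.7)]
tower_d 0.85 [364.6 234.7] 289 [array([366.8, 233.2]), array([17.8, 17. ]), np.float64(40.6)]
tower_d 0.83 [421.2 286.8] 251 [array([423.1, 286.5]), array([16.7, 15.7]), np.float64(49.4)]
tower_d 0.8 [451.4 257.1] 287 [array([453.2, 258. ]), array([16.7, 18.6]), np.float64(66.0)]
tower_d 0.7 [385.9 278.5] 277 [array([389.7, 276.8]), array([17.4, 16.9]), np.float64(69.4)]
tower_d 0.49 [388.4 311.5] 283 [array([390.8, 313.3]), array([17.2, 16.4]), np.float64(33.7)]
tower_d 0.25 [461.  178.4] 326 [array([460.5, 182. ]), array([16.3, 23.3]), np.float64(45.0)]
```

View pics/c1.png

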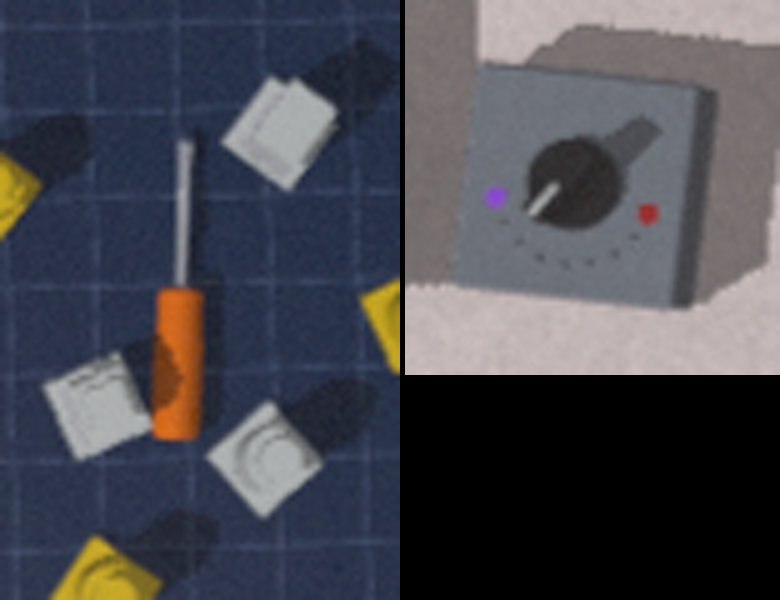

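View pics/c2.png

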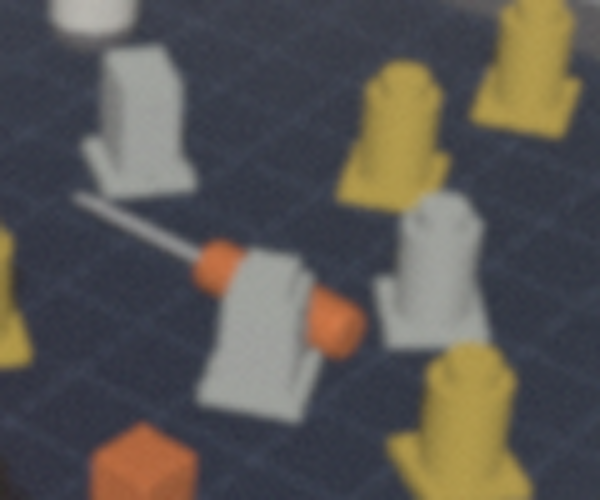

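```bash
cat >> h.py <<'E'
def alpha():
    R=Rn.from_rotvec(bot.get_state()['tool_rot']).as_matrix(); return np.arctan2(R[1,0],R[0,0])
def plan(*ts,cap=.14):
    """each t=(x,y,z,alpha or None): turn rows (alpha = heading of tool x), then shift rows, tool vertical after the turn"""
    s=bot.get_state(); p=np.array(s['tcp_pos']); R=Rn.from_rotvec(s['tool_rot']).as_matrix(); a=alpha()
    for x,y,z,al in ts:
        if al is None: al=a
        Rt=np.array([[np.cos(al),np.sin(al),0],[np.sin(al),-np.cos(al),0],[0,0,-1.]])
        rv=Rn.from_matrix(R.T@Rt).as_rotvec()/(np.pi/2); n=max(int(np.ceil(np.linalg.norm(rv)/.075)),0)
        if np.linalg.norm(rv)>.004: print('turn rows',n,np.round(rv/n,4).tolist())
        d=Rt.T@(np.array([x,y,z])-p)/.25; m=int(np.ceil(np.linalg.norm(d)/cap))
        if m: print('shift rows',m,np.round(d/m,4).tolist(),'total',np.round(d,3).tolist())
        p=np.array([x,y,z]); R=Rt; a=al
def st():
    s=bot.get_state(); print('t',round(float(s['time']),2),'p',np.round(s['tcp_pos'],4),'al',round(alpha(),3),'F',np.round(s['wrist_force'],1),'gap',round(float(s['finger_gap']),4),'grip',round(float(s['grip_force']),1),'q',np.round(s['joint_pos'],2))
E
python3 - <<'E'
from h import *
c=lambda P:np.array([[145+(x-405)/5,220+y/5] for x,y in P])
w=ray('top',c([(480,65),(697,85),(675,303),(455,285)]),.05); print('ctrl',w.round(3).tolist(),w.mean(0).round(4))
for a,b in ((3,0),(2,1),(1,0),(2,3)): print(np.arctan2(*(w[b]-w[a])[[1,0]]).round(3))
print('knob tip dir'); k=ray('top',c([(575,183)]),.07);p=ray('top',c([(530,213),(558,185)]),.082); print(k,p,np.arctan2(*(p[0]-p[1])[[1,0]]))
m=bot.trace('top','cover')[0]['mask']
im=cv2.imread('pics/top0.png'); h=cv2.cvtColor(im,cv2.COLOR_BGR2HSV)
# bodies: dark+amber incl. box; print extents by row
o=((h[...,0]>5)&(h[...,0]<25)&(h[...,1]>140)&(h[...,2]>80)).astype(np.uint8); 
sub=o.copy(); sub[:,:245]=0; sub[:,340:]=0; sub[:195]=0; sub[290:]=0
n,l,stt,cen=cv2.connectedComponentsWithStats(sub)
for i in range(1,n):
    if stt[i,4]>30:
        r=cv2.minAreaRect(np.argwhere(l==i)[:,::-1].astype(np.float32)); print(stt[i],r); print(ray('top',cv2.boxPoints(r),.078).round(3).tolist())
d=lambda P:np.array([[370+x/5,195+y/5] for x,y in P])
def foot(n,P):
    w=ray('top',d(P),.008); print(n,w[:,:2].round(3).tolist(),[float(np.arctan2(*(w[i+1]-w[i])[[1,0]]).round(3)) for i in range(len(w)-1)])
foot('c',[(222,143),(290,190)]); foot('d',[(43,387),(80,461),(153,428)]); foot('b',[(207,457),(265,518),(322,465)])
E
```

```text
ctrl [[0.592, 0.392, 0.05], [0.578, 0.278, 0.05], [0.464, 0.29, 0.05], [0.476, 0.406, 0.05]] [0.5275 0.3413 0.05  ]
-0.115
-0.108
1.456
1.468
knob tip dir
[[0.52707319 0.33714596 0.07      ]] [[0.51152557 0.35742487 0.082     ]
 [0.52561753 0.34290159 0.082     ]] 2.341122802456489
[ 251  202   61   77 4396] ((281.31927490234375, 239.95333862304688), (74.77029418945312, 59.288211822509766), 88.53119659423828)
[[0.661, 0.148, 0.078], [0.661, -0.006, 0.078], [0.468, -0.007, 0.078], [0.467, 0.145, 0.078]]
[315 218  20  43 296] ((324.5, 239.0), (42.0, 19.0), 90.0)
[[0.618, -0.018, 0.078], [0.617, -0.067, 0.078], [0.509, -0.065, 0.078], [0.51, -0.016, 0.078]]
c [[0.605, -0.283], [0.578, -0.318]] [-2.206]
d [[0.476, -0.183], [0.436, -0.202], [0.453, -0.241]] [-2.705, -1.17]
b [[0.437, -0.269], [0.404, -0.299], [0.431, -0.33]] [-2.409, -0.85]
```

```bash
python3 - <<'E'
from h import *
plan((.45,-.45,.28,None),(.53,.0,.28,None),(.515,.33,.20,2.34))
E
```

```text
shift rows 9 [0.1229, -0.0341, -0.0133] total [1.106, -0.307, -0.12]
shift rows 14 [0.064, -0.1139, 0.0] total [0.895, -1.594, 0.0]
turn rows 18 [-0.0, -0.0, -0.0709]
shift rows 10 [0.099, 0.0875, 0.032] total [0.99, 0.875, 0.32]
```

Call:
step_arm(motion=[0.123,-0.034,-0.013,0,0,0,1,0.123,-0.034,-0.013,0,0,0,1,0.123,-0.034,-0.013,0,0,0,1,0.123,-0.034,-0.013,0,0,0,1,0.123,-0.034,-0.013,0,0,0,1,0.123,-0.034,-0.013,0,0,0,1,0.123,-0.034,-0.013,0,0,0,1,0.123,-0.034,-0.013,0,0,0,1,0.123,-0.034,-0.013,0,0,0,1,0.064,-0.114,0,0,0,0,1,0.064,-0.114,0,0,0,0,1,0.064,-0.114,0,0,0,0,1,0.064,-0.114,0,0,0,0,1,0.064,-0.114,0,0,0,0,1,0.064,-0.114,0,0,0,0,1,0.064,-0.114,0,0,0,0,1,0.064,-0.114,0,0,0,0,1,0.064,-0.114,0,0,0,0,1,0.064,-0.114,0,0,0,0,1,0.064,-0.114,0,0,0,0,1])

```text
time: 2.37
tcp_pos: [0.5132, -0.0947, 0.2796]
tool_rot: [3.097, 0.525, 0.001]
wrist_force: [-0.6, 0.7, 0.0]
finger_gap: 0.0855
grip_force: 0.0
```

Call:
step_arm(motion=[0.064,-0.114,0,0,0,0,1,0.064,-0.114,0,0,0,0,1,0.064,-0.114,0,0,0,0,1,0,0,0,0,0,-0.071,1,0,0,0,0,0,-0.071,1,0,0,0,0,0,-0.071,1,0,0,0,0,0,-0.071,1,0,0,0,0,0,-0.071,1,0,0,0,0,0,-0.071,1,0,0,0,0,0,-0.071,1,0,0,0,0,0,-0.071,1,0,0,0,0,0,-0.071,1,0,0,0,0,0,-0.071,1,0,0,0,0,0,-0.071,1,0,0,0,0,0,-0.071,1,0,0,0,0,0,-0.071,1,0,0,0,0,0,-0.071,1,0,0,0,0,0,-0.071,1,0,0,0,0,0,-0.071,1,0,0,0,0,0,-0.071,1])

```text
time: 4.03
tcp_pos: [0.5303, 0.0001, 0.2795]
tool_rot: [1.373, 2.825, -0.0]
wrist_force: [-0.2, 0.5, -0.0]
finger_gap: 0.0851
grip_force: 0.0
```

Call:
step_arm(motion=[0,0,0,0,0,-0.071,1,0.099,0.0875,0.032,0,0,0,1,0.099,0.0875,0.032,0,0,0,1,0.099,0.0875,0.032,0,0,0,1,0.099,0.0875,0.032,0,0,0,1,0.099,0.0875,0.032,0,0,0,1,0.099,0.0875,0.032,0,0,0,1,0.099,0.0875,0.032,0,0,0,1,0.099,0.0875,0.032,0,0,0,1,0.099,0.0875,0.032,0,0,0,1,0.099,0.0875,0.032,0,0,0,1,0,0,0,0,0,0,1,0,0,0,0,0,0,1])

```text
time: 5.12
tcp_pos: [0.5128, 0.3328, 0.1988]
tool_rot: [-1.213, -2.896, -0.0]
wrist_force: [0.4, -1.4, -0.3]
finger_gap: 0.0855
grip_force: 0.0
```

```bash
python3 - <<'E'
from h import *
st(); snap('wrist','w1.png')
for r in bot.trace('wrist','lamp_knob'):
    cs,_=cv2.findContours(r['mask'].astype(np.uint8),0,2); print(r['score'],r['uv'],cv2.minAreaRect(max(cs,key=cv2.contourArea)))
print(proj('wrist',[[.527,.341,.056],[.527,.341,.082],[.52,.34,.2]]))
E
```

```text
t 5.12 p [0.5128 0.3328 0.1988] al 2.348 F [ 0.4 -1.4 -0.3] gap 0.0855 grip 0.0 q [-0.28  0.66 -0.56  1.6   0.4   1.   -0.18]
0.58 [341.4, 228.8] ((343.8135070800781, 233.13351440429688), (72.65090942382812, 64.84102630615234), 49.63546371459961)
[[342.22069099 225.84758348]
 [344.5118553  237.58014709]
 [349.8206059  331.55869766]]
```

View pics/w1.png

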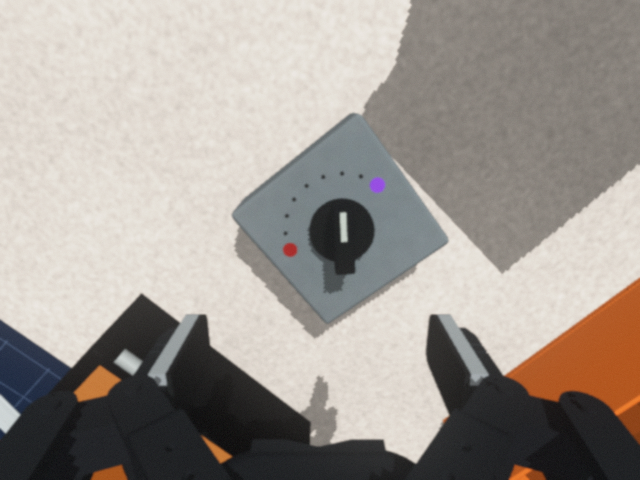

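The wrist view shows the knob disc centred at about (342,230), with the pointer running up from (344,242) to (343,212). Red is at (290,249) and violet at (377,185).

```bash
python3 - <<'E'
from h import *
c=ray('wrist',[[342,230.5]],.056)[0]; p=ray('wrist',[[342.8,213],[344.2,241]],.082); print(c,p,np.arctan2(*(p[0]-p[1])[[1,0]]))
r=ray('wrist',[[290,249],[377,185]],.05); print([np.arctan2(*(x-c)[[1,0]]) for x in r])
al=float(np.arctan2(*(p[0]-p[1])[[1,0]]))
plan((c[0],c[1],.12,al),(c[0],c[1],.079,al))
E
```

```text
[0.52943127 0.33837734 0.056     ] [[0.51409154 0.35210651 0.082     ]
 [0.52857865 0.33915878 0.082     ]] 2.412246209516187
[np.float64(-1.961822489205517), np.float64(1.6896763099020324)]
turn rows 1 [-0.0005, 0.0008, -0.0446]
shift rows 3 [-0.0063, 0.0223, 0.1056] total [-0.019, 0.067, 0.317]
shift rows 2 [0.0, 0.0, 0.082] total [0.0, 0.0, 0.164]
```

Call:
step_arm(motion=[0,0,0,0,0,-0.045,1,-0.006,0.022,0.105,0,0,0,1,-0.006,0.022,0.105,0,0,0,1,-0.006,0.022,0.105,0,0,0,1,0,0,0.082,0,0,0,1,0,0,0.082,0,0,0,1,0,0,0,0,0,0,1,0,0,0,0,0,0,0,0,0,0,0,0,0,0,0,0,0,0,0,0,0,0,0,0,0,0,0,0,0,0,0,0,0,0,0,0,0,0,0,0,0,0])

```text
time: 6.3
tcp_pos: [0.5297, 0.3407, 0.0808]
tool_rot: [1.117, 2.934, 0.007]
wrist_force: [-0.5, -2.0, 5.9]
finger_gap: 0.0131
grip_force: 54.3
```

```bash
python3 -c "
from h import *
st()"
```

```text
t 6.3 p [0.5297 0.3407 0.0808] al 2.414 F [-0.5 -2.   5.9] gap 0.0131 grip 54.3 q [-0.32  0.82 -0.5   1.64  0.51  0.8  -0.2 ]
```

Call:
step_arm(motion=[0,0,0,0,0,-0.06,0,0,0,0,0,0,-0.06,0,0,0,0,0,0,-0.06,0,0,0,0,0,0,-0.06,0,0,0,0,0,0,-0.06,0,0,0,0,0,0,-0.06,0,0,0,0,0,0,-0.06,0,0,0,0,0,0,-0.06,0,0,0,0,0,0,-0.06,0,0,0,0,0,0,-0.06,0,0,0,0,0,0,-0.06,0,0,0,0,0,0,-0.06,0,0,0,0,0,0,-0.06,0,0,0,0,0,0,-0.06,0,0,0,0,0,0,-0.06,0,0,0,0,0,0,-0.06,0,0,0,0,0,0,-0.06,0,0,0,0,0,0,-0.06,0,0,0,0,0,0,-0.06,0,0,0,0,0,0,0,0])

```text
time: 7.97
tcp_pos: [0.5289, 0.3451, 0.0809]
tool_rot: [-1.595, 2.697, 0.015]
wrist_force: [1.4, 9.1, -2.6]
finger_gap: 0.0128
grip_force: 59.9
```

Call:
step_arm(motion=[0,0,0,0,0,-0.04,0,0,0,0,0,0,-0.04,0,0,0,0,0,0,-0.02,0,0,0,0,0,0,0,0,0,0,0,0,0,0,0])

```text
time: 8.38
tcp_pos: [0.5286, 0.3453, 0.081]
tool_rot: [-1.791, 2.571, 0.017]
wrist_force: [0.8, 8.7, -4.2]
finger_gap: 0.0127
grip_force: 62.6
```

```bash
python3 -c "
from h import *
st();print(bot.get_state()['ft_torque'])"
```

```text
t 8.38 p [0.5286 0.3453 0.081 ] al -1.925 F [ 0.8  8.7 -4.2] gap 0.0127 grip 62.6 q [-0.1   0.98 -0.97  1.63  0.91  1.03  1.43]
[ 1.81929722 -0.18837402 -1.10276935]
```

Call:
step_arm(motion=[0,0,0,0,0,-0.03,0,0,0,0,0,0,-0.03,0,0,0,0,0,0,0,0,0,0,0,0,0,0,0])

```text
time: 8.72
tcp_pos: [0.5286, 0.3454, 0.081]
tool_rot: [-1.902, 2.491, 0.019]
wrist_force: [-0.0, 9.8, -2.5]
finger_gap: 0.0129
grip_force: 89.6
```

```bash
python3 - <<'E'
from h import *
st();print(bot.get_state()['ft_torque'])
snap('side','s1.png'); im=cv2.imread('pics/s1.png'); 
E
```

```text
t 8.72 p [0.5286 0.3454 0.081 ] al -1.838 F [-0.   9.8 -2.5] gap 0.0129 grip 89.6 q [-0.09  0.99 -0.99  1.63  0.92  1.04  1.51]
[ 1.8742346  -0.06194148 -2.32521582]
```

```bash
python3 - <<'E'
from h import *
plan((.5286,.345,.2,None),(.5635,-.04,.2,np.pi))
E
```

```text
turn rows 1 [0.0033, 0.0087, 0.0]
shift rows 4 [0.0004, -0.0001, -0.119] total [0.001, -0.001, -0.476]
turn rows 12 [0.0, 0.0, 0.0692]
shift rows 12 [-0.0116, -0.1283, 0.0] total [-0.14, -1.54, 0.0]
```

Call:
step_arm(motion=[0,0,0,0,0,0.03,1,0,0,0,0,0,0,1,0,0,0,0,0,0,1,0,0,0,0,0,0,1,0,0,-0.119,0,0,0,1,0,0,-0.119,0,0,0,1,0,0,-0.119,0,0,0,1,0,0,-0.119,0,0,0,1,0,0,0,0,0,0.07,0.5,0,0,0,0,0,0.07,0.5,0,0,0,0,0,0.07,0.5,0,0,0,0,0,0.07,0.5,0,0,0,0,0,0.07,0.5,0,0,0,0,0,0.07,0.5,0,0,0,0,0,0.07,0.5,0,0,0,0,0,0.07,0.5,0,0,0,0,0,0.07,0.5,0,0,0,0,0,0.07,0.5])

```text
time: 10.27
tcp_pos: [0.5284, 0.3392, 0.1985]
tool_rot: [0.256, -3.131, 0.001]
wrist_force: [-0.1, -0.4, 0.5]
finger_gap: 0.0431
grip_force: 0.0
```

Call:
step_arm(motion=[0,0,0,0,0,0.07,0.5,0,0,0,0,0,0.04,0.5,-0.012,-0.128,0,0,0,0,0.5,-0.012,-0.128,0,0,0,0,0.5,-0.012,-0.128,0,0,0,0,0.5,-0.012,-0.128,0,0,0,0,0.5,-0.012,-0.128,0,0,0,0,0.5,-0.012,-0.128,0,0,0,0,0.5,-0.012,-0.128,0,0,0,0,0.5,-0.012,-0.128,0,0,0,0,0.5,-0.012,-0.128,0,0,0,0,0.5,-0.012,-0.128,0,0,0,0,0.5,-0.012,-0.128,0,0,0,0,0.5,-0.012,-0.128,0,0,0,0,0.5,0,0,0,0,0,0,0.5,0,0,0,0,0,0,0.5])

```text
time: 11.6
tcp_pos: [0.5624, -0.0479, 0.198]
tool_rot: [-0.016, -3.141, 0.002]
wrist_force: [-0.1, 0.7, 0.3]
finger_gap: 0.0425
grip_force: 0.0
```

```bash
python3 - <<'E'
from h import *
st(); w=snap('wrist'); t=snap('top'); 
b=cv2.resize(t[220:295,145:225],(320,300)); o=np.zeros((480,800,3),np.uint8); o[:,:480]=cv2.resize(w,(480,360)).repeat(1,0)[:0].reshape(0,480,3) if 0 else 0
o[:360,:480]=cv2.resize(w,(480,360)); o[:300,480:]=b; cv2.imwrite('pics/w2.png',o)
E
```

```text
t 11.6 p [ 0.5624 -0.0479  0.198 ] al 3.131 F [-0.1  0.7  0.3] gap 0.0425 grip 0.0 q [ 0.54  0.66 -0.82  1.73  0.56  1.01  1.07]
```

View pics/w2.png

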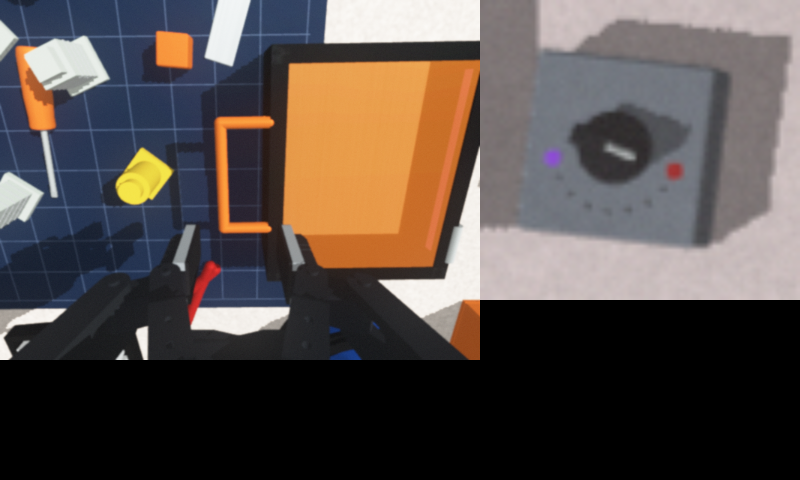

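The wrist view shows the handle bar from (295,157) to (295,309) in full pixels, and the cover edge from (360,63) to (353,373). The top crop shows the pointer at the red dot, so the lamp is off.

```bash
python3 - <<'E'
from h import *
print(ray('wrist',[[295,157],[295,309],[362,63],[355,360],[374,83],[381,352]],.078).round(4))
b=ray('wrist',[[295,157],[295,309]],.076).mean(0)
plan((.564,b[1],.12,3.14),(.564,b[1],.078,3.14))
E
```

```text
[[ 0.5089 -0.0588  0.078 ]
 [ 0.6172 -0.0613  0.078 ]
 [ 0.4549 -0.0185  0.078 ]
 [ 0.6612 -0.0167  0.078 ]
 [ 0.4658 -0.011   0.078 ]
 [ 0.6541  0.0027  0.078 ]]
shift rows 3 [-0.0023, -0.0219, 0.105] total [-0.007, -0.066, 0.315]
shift rows 2 [0.0, 0.0, 0.084] total [0.0, 0.0, 0.168]
```

Call:
step_arm(motion=[-0.007,-0.066,0,0,0,0,0.35,0,0,0.105,0,0,0,0.35,0,0,0.105,0,0,0,0.35,0,0,0.105,0,0,0,0.35,0,0,0.084,0,0,0,0.35,0,0,0.084,0,0,0,0.35,0,0,0,0,0,0,0.35,0,0,0,0,0,0,0,0,0,0,0,0,0,0,0,0,0,0,0,0,0,0,0,0,0,0,0,0])

```text
time: 12.62
tcp_pos: [0.5641, -0.0628, 0.0786]
tool_rot: [-0.009, -3.141, 0.005]
wrist_force: [-2.2, -5.1, -0.3]
finger_gap: 0.0076
grip_force: 58.6
```

```bash
python3 - <<'E'
from h import *
st()
s=bot.get_state(); p0=np.array(s['tcp_pos']); R=Rn.from_rotvec(s['tool_rot']).as_matrix()
th=np.linspace(0,1.86,19); P=np.c_[0*th,.222*(1-np.cos(th))-.004*np.sin(th),.222*np.sin(th)+.004*(np.cos(th)-1)]
d=np.diff(P,axis=0)@R/.25; print(d.round(3).tolist())
E
```

```text
t 12.62 p [ 0.5641 -0.0628  0.0786] al 3.136 F [-2.2 -5.1 -0.3] gap 0.0076 grip 58.6 q [ 0.49  0.81 -0.7   1.82  0.73  0.78  0.97]
[[0.0, 0.003, -0.092], [0.0, 0.012, -0.09], [0.0, 0.022, -0.088], [0.0, 0.031, -0.085], [0.0, 0.039, -0.081], [0.0, 0.048, -0.077], [0.0, 0.056, -0.071], [0.0, 0.063, -0.065], [0.0, 0.069, -0.058], [0.0, 0.075, -0.05], [0.0, 0.08, -0.042], [0.0, 0.084, -0.033], [0.0, 0.088, -0.024], [0.0, 0.09, -0.015], [0.0, 0.091, -0.005], [0.0, 0.092, 0.004], [0.0, 0.091, 0.014], [0.0, 0.09, 0.023]]
```

Call:
step_arm(motion=[0,0.003,-0.092,0,0,0,0,0,0.012,-0.09,0,0,0,0,0,0.022,-0.088,0,0,0,0,0,0.031,-0.085,0,0,0,0,0,0.039,-0.081,0,0,0,0,0,0.048,-0.077,0,0,0,0,0,0.056,-0.071,0,0,0,0,0,0.063,-0.065,0,0,0,0,0,0.069,-0.058,0,0,0,0,0,0,0,0,0,0,0])

```text
time: 13.45
tcp_pos: [0.5635, 0.0299, 0.2587]
tool_rot: [-0.004, 3.139, 0.003]
wrist_force: [-5.4, -0.8, 4.4]
finger_gap: 0.0077
grip_force: 59.3
```

Call:
step_arm(motion=[0,0.075,-0.05,0,0,0,0,0,0.08,-0.042,0,0,0,0,0,0.084,-0.033,0,0,0,0,0,0.088,-0.024,0,0,0,0,0,0.09,-0.015,0,0,0,0,0,0.091,-0.005,0,0,0,0,0,0.092,0.004,0,0,0,0,0,0.091,0.014,0,0,0,0,0,0.09,0.023,0,0,0,0,0,0,0,0,0,0,0,0,0,0,0,0,0,0])

```text
time: 14.37
tcp_pos: [0.5627, 0.2245, 0.2881]
tool_rot: [0.002, -3.139, -0.01]
wrist_force: [-7.4, 2.4, 5.0]
finger_gap: 0.0075
grip_force: 64.5
```

```bash
python3 -c "
from h import *
st(); p=bot.get_state()['tcp_pos']; print(np.arctan2(p[2]-.074,.159-p[1]))
plan((p[0],p[1],.36,None),(.564,.15,.36,None),(.55,-.18,.30,0))"
```

```text
t 14.37 p [0.5627 0.2245 0.2881] al -3.14 F [-7.4  2.4  5. ] gap 0.0075 grip 64.5 q [ 0.07  0.63 -0.85  1.49  0.48  1.24  0.73]
1.867738038871438
turn rows 1 [0.0041, -0.0017, -0.0]
shift rows 3 [0.0, 0.0, -0.0958] total [0.0, 0.0, -0.288]
shift rows 3 [-0.0016, -0.0994, 0.0] total [-0.005, -0.298, 0.0]
turn rows 27 [-0.0, -0.0, -0.074]
shift rows 10 [-0.0056, 0.132, 0.024] total [-0.056, 1.32, 0.24]
```

```bash
python3 -c "
from h import *
p=bot.get_state()['tcp_pos']
plan((p[0],p[1],.36,None),(.51,-.24,.30,2.4))"
```

```text
turn rows 1 [0.0041, -0.0017, -0.0]
shift rows 3 [0.0, 0.0, -0.0958] total [0.0, 0.0, -0.288]
turn rows 7 [0.0, 0.0, 0.0676]
shift rows 14 [-0.0785, -0.108, 0.0171] total [-1.1, -1.512, 0.24]
```

Call:
step_arm(motion=[0,0,0,0,0,0,0.4,0,0,0,0,0,0,0.4,0,0,0,0,0,0,0.4,0,0,-0.096,0,0,0,0.4,0,0,-0.096,0,0,0,0.4,0,0,-0.096,0,0,0,0.4,0,0,0,0,0,0,0.4])

```text
time: 14.95
tcp_pos: [0.5679, 0.2206, 0.364]
tool_rot: [0.012, 3.132, 0.009]
wrist_force: [0.4, 0.9, 0.6]
finger_gap: 0.0341
grip_force: 0.0
```

Call:
step_arm(motion=[0,0,0,0,0,0.068,1,0,0,0,0,0,0.068,1,0,0,0,0,0,0.068,1,0,0,0,0,0,0.068,1,0,0,0,0,0,0.068,1,0,0,0,0,0,0.068,1,0,0,0,0,0,0.068,1,-0.08,-0.108,0.017,0,0,0,1,-0.08,-0.108,0.017,0,0,0,1,-0.08,-0.108,0.017,0,0,0,1,-0.08,-0.108,0.017,0,0,0,1,-0.08,-0.108,0.017,0,0,0,1,-0.08,-0.108,0.017,0,0,0,1,-0.08,-0.108,0.017,0,0,0,1,-0.08,-0.108,0.017,0,0,0,1,-0.08,-0.108,0.017,0,0,0,1,-0.08,-0.108,0.017,0,0,0,1,-0.08,-0.108,0.017,0,0,0,1,-0.08,-0.108,0.017,0,0,0,1,-0.08,-0.108,0.017,0,0,0,1])

```text
time: 16.62
tcp_pos: [0.5147, -0.217, 0.3029]
tool_rot: [1.157, 2.92, -0.001]
wrist_force: [0.9, 0.4, 0.5]
finger_gap: 0.0851
grip_force: 0.0
```

Call:
step_arm(motion=[-0.08,-0.108,0.017,0,0,0,1,0,0,0,0,0,0,1,0,0,0,0,0,0,1])

```text
time: 16.87
tcp_pos: [0.5101, -0.2516, 0.2977]
tool_rot: [-1.166, -2.916, 0.001]
wrist_force: [0.2, 0.9, 0.0]
finger_gap: 0.0856
grip_force: 0.0
```

```bash
python3 -c "
from h import *
st(); w=snap('wrist','w3.png'); snap('top','t3.png'); print(proj('wrist',[[.59,-.28,0],[.455,-.21,0],[.43,-.30,0]]))"
```

```text
t 16.87 p [ 0.5101 -0.2516  0.2977] al 2.381 F [0.2 0.9 0. ] gap 0.0856 grip 0.0 q [ 0.82  0.51 -0.63  1.58  0.32  1.16  0.93]
[[343.24849661 251.04261894]
 [307.32987954 121.84149534]
 [232.03072929 163.10660281]]
```

View pics/w3.png

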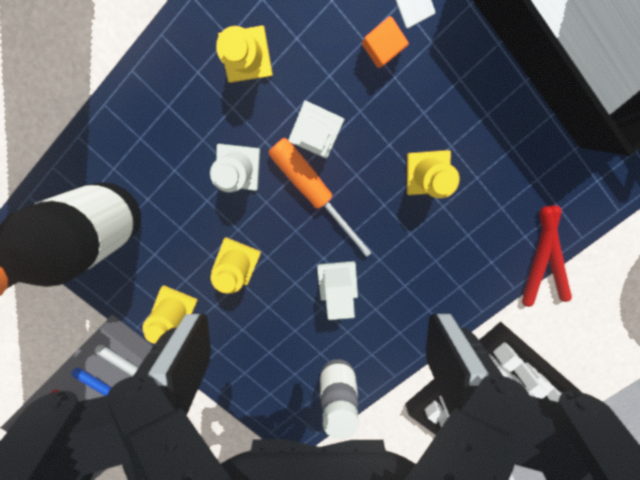

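Wrist view: tower_c (slab) at (338,290), the square tower at (317,128), and round tower_b at (235,168). The screwdriver lies from (285,150) to (368,254).

```bash
cat >> h.py <<'E'
from scipy.optimize import minimize
def fit(n,im,x,y,yaw,kind,z0=0.):
    """silhouette fit of a standing tower; kind a,b,c,d"""
    c=cam(n); h=cv2.cvtColor(im,cv2.COLOR_BGR2HSV); m=((h[...,1]<60)&(h[...,2]>105)).astype(np.uint8)
    u=proj(n,[[x,y,z0+.03]],c)[0].astype(int); w=np.zeros_like(m); cv2.circle(w,tuple(int(v) for v in u),55 if n=='wrist' else 18,1,-1); m&=w
    nl,l=cv2.connectedComponents(m); k=np.bincount(l[l>0]).argmax(); m=(l==k).astype(np.uint8)
    sh={'a':(16,16,52),'b':(17,17,52),'c':(19,14,58),'d':(17,17,52)}[kind]
    S=4
    def sil(p):
        a=p[2]; R=np.array([[np.cos(a),-np.sin(a)],[np.sin(a),np.cos(a)]]); o=np.zeros((480*S,640*S),np.uint8)
        def prism(hx,hy,za,zb,rnd=False):
            q=np.array([[-hx,-hy],[hx,-hy],[hx,hy],[-hx,hy]]) if not rnd else np.array([[hx*np.cos(t),hx*np.sin(t)] for t in np.linspace(0,6.28,20)])
            q=(R@q.T).T/1e3+p[:2]; P=np.vstack([np.c_[q,np.full(len(q),z0+za/1e3)],np.c_[q,np.full(len(q),z0+zb/1e3)]])
            cv2.fillConvexPoly(o,cv2.convexHull(((proj(n,P,c)+.5)*S).astype(np.int32)),1)
        prism(22,22,0,8); prism(sh[0],sh[1],8,sh[2],kind=='b')
        if kind in 'ab': prism(11,11,52,62,kind=='b')
        return cv2.resize(o.astype(np.float32),(640,480),interpolation=cv2.INTER_AREA)
    f=lambda p:float(np.abs(sil(p)-m).sum())
    best=None
    for dy in (-.3,0,.3):
        r=minimize(f,[x,y,yaw+dy],method='Nelder-Mead',options=dict(initial_simplex=[[x,y,yaw+dy],[x+.01,y,yaw+dy],[x,y+.01,yaw+dy],[x,y,yaw+dy+.15]]))
        if best is None or r.fun<best.fun: best=r
    return best.x.round(4),best.fun/m.sum()
E
python3 - <<'E'
from h import *
w=cv2.imread('pics/w3.png')
print('c',fit('wrist',w,.585,-.283,.936,'c'),fit('wrist',w,.585,-.283,-.63,'c'))
for k in 'ad': print(k,fit('wrist',w,.46,-.215,.437,k))
print('b',fit('wrist',w,.433,-.30,.733,'b'))
E
```

```text
c (array([ 0.6117, -0.309 ,  0.8979]), np.float64(0.09602180936995154)) (array([ 0.6116, -0.3088, -0.6434]), np.float64(0.11173936456650511))
a (array([ 0.4662, -0.2082,  0.3998]), np.float64(0.07717872968980798))
d (array([ 0.4662, -0.2082,  0.3998]), np.float64(0.07717872968980798))
b (array([ 0.4365, -0.2974,  0.7023]), np.float64(0.062351614434947765))
```

```bash
python3 -c "
from h import *
plan((.6117,-.309,.14,2.469),(.6117,-.309,.038,None))"
```

```text
turn rows 1 [0.0007, -0.0001, -0.0511]
shift rows 6 [-0.0779, 0.0093, 0.1059] total [-0.467, 0.056, 0.636]
shift rows 3 [0.0, 0.0, 0.136] total [0.0, 0.0, 0.408]
```

Call:
step_arm(motion=[0,0,0,0,0,-0.053,1,-0.078,0.0093,0.106,0,0,0,1,-0.078,0.0093,0.106,0,0,0,1,-0.078,0.0093,0.106,0,0,0,1,-0.078,0.0093,0.106,0,0,0,1,-0.078,0.0093,0.106,0,0,0,1,-0.078,0.0093,0.106,0,0,0,1,0,0,0.102,0,0,0,1,0,0,0.102,0,0,0,1,0,0,0.102,0,0,0,1,0,0,0.102,0,0,0,1,0,0,0,0,0,0,1,0,0,0,0,0,0,0,0,0,0,0,0,0,0,0,0,0,0,0,0,0,0,0,0,0,0,0,0,0,0,0,0,0,0,0])

```text
time: 18.38
tcp_pos: [0.613, -0.3098, 0.0402]
tool_rot: [1.031, 2.964, -0.001]
wrist_force: [3.6, -0.8, 1.7]
finger_gap: 0.0275
grip_force: 59.7
```

```bash
python3 -c "
from h import *
st()
p=bot.get_state()['tcp_pos']
plan((p[0],p[1],.2,None),(.634,.07,.2,np.pi),(.634,.07,.047,None))"
```

```text
t 18.38 p [ 0.613  -0.3098  0.0402] al 2.472 F [ 3.6 -0.8  1.7] gap 0.0275 grip 59.7 q [ 0.7   0.95 -0.5   1.48  0.54  0.85  0.91]
shift rows 5 [0.0, 0.0, -0.1278] total [0.0, 0.0, -0.639]
turn rows 6 [0.0, 0.0, -0.0711]
shift rows 11 [-0.0076, 0.1381, 0.0] total [-0.084, 1.519, 0.0]
shift rows 5 [0.0, 0.0, 0.1224] total [0.0, 0.0, 0.612]
```

Call:
step_arm(motion=[0,0,-0.128,0,0,0,0,0,0,-0.128,0,0,0,0,0,0,-0.128,0,0,0,0,0,0,-0.128,0,0,0,0,0,0,-0.128,0,0,0,0,0,0,0,0,0,-0.071,0,0,0,0,0,0,-0.071,0,0,0,0,0,0,-0.071,0,0,0,0,0,0,-0.071,0,0,0,0,0,0,-0.071,0,0,0,0,0,0,-0.071,0,-0.007,0.138,0,0,0,0,0,-0.007,0.138,0,0,0,0,0,-0.007,0.138,0,0,0,0,0,-0.007,0.138,0,0,0,0,0,-0.007,0.138,0,0,0,0,0,-0.007,0.138,0,0,0,0,0,-0.007,0.138,0,0,0,0,0,-0.007,0.138,0,0,0,0,0])

```text
time: 19.97
tcp_pos: [0.626, -0.0316, 0.1989]
tool_rot: [0.001, 3.14, -0.001]
wrist_force: [-0.6, -0.7, -0.9]
finger_gap: 0.0275
grip_force: 59.6
```

Call:
step_arm(motion=[-0.007,0.138,0,0,0,0,0,-0.007,0.138,0,0,0,0,0,-0.007,0.138,0,0,0,0,0,0,0,0,0,0,0,0,0,0,0,0,0,0,0])

```text
time: 20.38
tcp_pos: [0.6309, 0.0744, 0.1992]
tool_rot: [-0.009, 3.14, 0.003]
wrist_force: [-0.4, 0.1, -0.4]
finger_gap: 0.0273
grip_force: 59.6
```

```bash
python3 - <<'E'
from h import *
st(); w=snap('wrist','w4.png')
plan((.632,.07,.12,np.pi),(.632,.07,.0465,None))
E
```

```text
t 20.38 p [0.6309 0.0744 0.1992] al -3.136 F [-0.4  0.1 -0.4] gap 0.0273 grip 59.6 q [ 0.25  0.74 -0.73  1.52  0.53  1.09  0.98]
shift rows 3 [-0.0009, -0.0015, 0.1048] total [-0.003, -0.004, 0.315]
shift rows 3 [0.0, 0.0, 0.098] total [0.0, 0.0, 0.294]
```

View pics/w4.png

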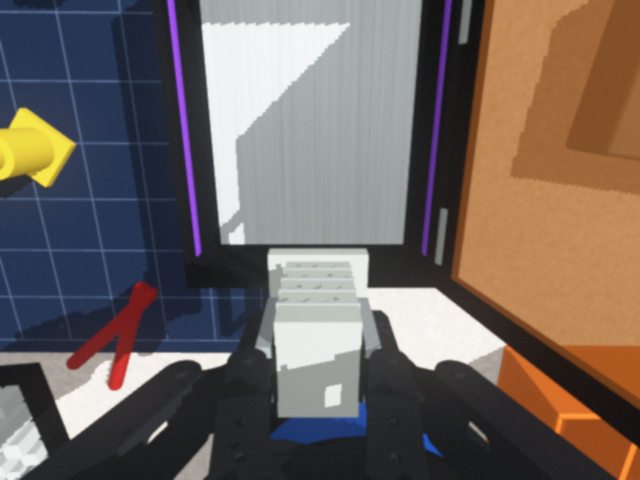

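The tower is held level (foot at (318,262)). The chamber floor's far corners show at (219,245) and (404,244), and the floor edges run up the picture.

```bash
python3 - <<'E'
from h import *
print(ray('wrist',[[219,245],[404,244],[201,25],[419,25]],.005).round(4)); print(ray('wrist',[[188,287],[435,287]],.072).round(4))
E
```

```text
[[ 0.6642 -0.0173  0.005 ]
 [ 0.6628  0.146   0.005 ]
 [ 0.4917 -0.0163  0.005 ]
 [ 0.4914  0.144   0.005 ]]
[[ 0.6719 -0.024   0.072 ]
 [ 0.6714  0.155   0.072 ]]
```

Call:
step_arm(motion=[0.004,-0.028,0.102,0,0,0,0,0,0,0.102,0,0,0,0,0,0,0.102,0,0,0,0,0,0,0.102,0,0,0,0,0,0,0.102,0,0,0,0,0,0,0.06,0,0,0,0,0,0,0.04,0,0,0,0,0,0,0,0,0,0,0,0,0,0,0,0,0,0])

```text
time: 21.18
tcp_pos: [0.6311, 0.0614, 0.046]
tool_rot: [0.005, 3.14, -0.002]
wrist_force: [0.6, 0.7, 0.0]
finger_gap: 0.0274
grip_force: 60.5
```

```bash
python3 -c "
from h import *
st()"
```

```text
t 21.18 p [0.6311 0.0614 0.046 ] al 3.139 F [0.6 0.7 0. ] gap 0.0274 grip 60.5 q [ 0.21  0.91 -0.62  1.64  0.68  0.81  0.87]
```

Call:
step_arm(motion=[0,0,0.003,0,0,0,0.9,0,0,0,0,0,0,0.9,0,0,0,0,0,0,0.9,0,0,0,0,0,0,0.9,0,0,-0.13,0,0,0,0.9,0,0,-0.13,0,0,0,0.9,0,0,-0.13,0,0,0,0.9,0,0,-0.13,0,0,0,0.9,0,0,-0.13,0,0,0,0.9,0,0,-0.13,0,0,0,0.9,0,0,0,0,0,0,1])

```text
time: 22.1
tcp_pos: [0.6336, 0.0655, 0.2477]
tool_rot: [0.001, 3.128, 0.006]
wrist_force: [-0.1, 1.0, -0.5]
finger_gap: 0.0854
grip_force: 0.0
```

```bash
python3 -c "
from h import *
st(); plan((.48,-.25,.25,1.97))"
```

```text
t 22.1 p [0.6336 0.0655 0.2477] al 3.141 F [-0.1  1.  -0.5] gap 0.0854 grip 0.0 q [ 0.28  0.69 -0.76  1.47  0.5   1.17  1.02]
turn rows 10 [0.0007, 0.0006, 0.0746]
shift rows 11 [-0.084, -0.0961, -0.0008] total [-0.924, -1.057, -0.009]
```

Call:
step_arm(motion=[0,0,0,0,0,0.0746,1,0,0,0,0,0,0.0746,1,0,0,0,0,0,0.0746,1,0,0,0,0,0,0.0746,1,0,0,0,0,0,0.0746,1,0,0,0,0,0,0.0746,1,0,0,0,0,0,0.0746,1,0,0,0,0,0,0.0746,1,0,0,0,0,0,0.0746,1,0,0,0,0,0,0.0746,1])

```text
time: 22.93
tcp_pos: [0.6302, 0.0636, 0.2396]
tool_rot: [-1.745, -2.613, -0.0]
wrist_force: [0.2, -0.1, 0.6]
finger_gap: 0.0857
grip_force: 0.0
```

Call:
step_arm(motion=[-0.084,-0.096,0,0,0,0,1,-0.084,-0.096,0,0,0,0,1,-0.084,-0.096,0,0,0,0,1,-0.084,-0.096,0,0,0,0,1,-0.084,-0.096,0,0,0,0,1,-0.084,-0.096,0,0,0,0,1,-0.084,-0.096,0,0,0,0,1,-0.084,-0.096,0,0,0,0,1,-0.084,-0.096,0,0,0,0,1,-0.084,-0.096,0,0,0,0,1,-0.084,-0.096,0,0,0,0,1,0,0,0,0,0,0,1,0,0,0,0,0,0,1])

```text
time: 24.02
tcp_pos: [0.4754, -0.2543, 0.2395]
tool_rot: [-1.744, -2.613, 0.001]
wrist_force: [-0.2, 0.7, -1.0]
finger_gap: 0.0854
grip_force: 0.0
```

```bash
python3 - <<'E'
from h import *
st(); w=snap('wrist'); t=snap('top')
for n,im in (('wrist',w),('top',t)):
    print(n,'d',fit(n,im,.466,-.208,.40,'d'),'a',fit(n,im,.466,-.208,.40,'a'),'b',fit(n,im,.4365,-.297,.70,'b'))
p=fit('wrist',w,.466,-.208,.40,'d')[0]; plan((p[0],p[1],.14,p[2]+np.pi/2),(p[0],p[1],.038,None))
o=np.zeros((480,800,3),np.uint8); o[:,:560]=cv2.resize(w,(560,420))[:1].repeat(480,0)*0; o[:420,:560]=cv2.resize(w,(560,420)); o[:240,560:]=cv2.resize(t[190:270,230:310],(240,240)); o[240:,560:]=cv2.resize(t[240:320,370:450],(240,240)); cv2.imwrite('pics/w5.png',o)
E
```

```text
t 24.02 p [ 0.4754 -0.2543  0.2395] al 1.964 F [-0.2  0.7 -1. ] gap 0.0854 grip 0.0 q [ 0.76  0.49 -0.46  1.75  0.26  0.96  0.59]
wrist d (array([ 0.4665, -0.2088,  0.4003]), np.float64(0.05064210723659542)) a (array([ 0.4668, -0.2089,  0.4006]), np.float64(0.058539557555305585)) b (array([ 0.4365, -0.2981,  0.7004]), np.float64(0.05483644859813084))
top d (array([ 0.4657, -0.2106,  0.3851]), np.float64(0.06868600682593856)) a (array([ 0.4657, -0.2106,  0.3851]), np.float64(0.06868600682593856)) b (array([ 0.4651, -0.2717,  0.5133]), np.float64(9.954326923076923))
shift rows 4 [0.0429, 0.0065, 0.0999] total [0.171, 0.026, 0.399]
shift rows 3 [0.0, 0.0, 0.136] total [0.0, 0.0, 0.408]
```

View pics/w5.png

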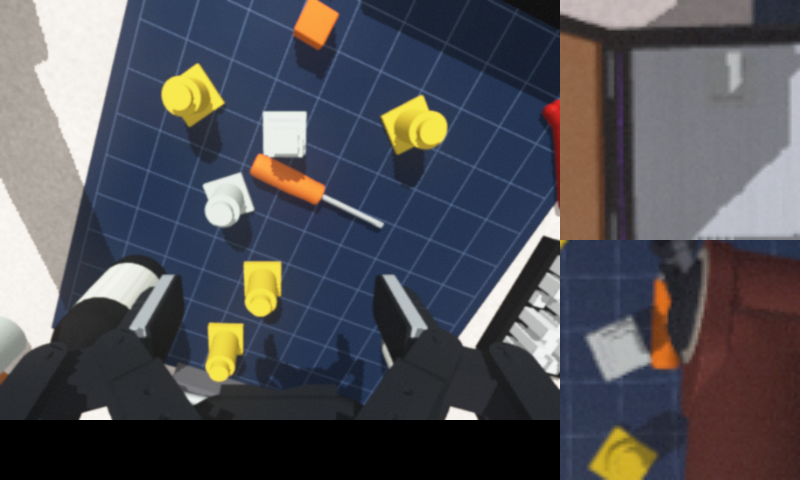

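Wrist view: the square tower at (285,134), clear of the screwdriver handle (starts at v≈155), and tower_b at (224,205). Top crop: tower_c stands inside the chamber at its far end.

Call:
step_arm(motion=[0.043,0.006,0.1,0,0,0,1,0.043,0.006,0.1,0,0,0,1,0.043,0.006,0.1,0,0,0,1,0.043,0.006,0.1,0,0,0,1,0,0,0.102,0,0,0,1,0,0,0.102,0,0,0,1,0,0,0.102,0,0,0,1,0,0,0.102,0,0,0,1,0,0,0,0,0,0,1,0,0,0,0,0,0,0,0,0,0,0,0,0,0,0,0,0,0,0,0,0,0,0,0,0,0,0,0,0,0,0,0,0,0,0])

```text
time: 25.28
tcp_pos: [0.4667, -0.2104, 0.0395]
tool_rot: [1.736, 2.614, 0.001]
wrist_force: [0.7, -0.4, -1.9]
finger_gap: 0.0314
grip_force: 59.6
```

```bash
python3 -c "
from h import *
st()
p=bot.get_state()['tcp_pos']
plan((p[0],p[1],.2,None),(.564,.066,.2,np.pi))"
```

```text
t 25.28 p [ 0.4667 -0.2104  0.0395] al 1.969 F [ 0.7 -0.4 -1.9] gap 0.0314 grip 59.6 q [ 0.57  0.74 -0.29  2.01  0.45  0.45  0.34]
shift rows 5 [0.0, 0.0, -0.1284] total [0.0, 0.0, -0.642]
turn rows 10 [0.0, 0.0, -0.0746]
shift rows 9 [-0.0433, 0.1228, 0.0] total [-0.389, 1.106, 0.0]
```

Call:
step_arm(motion=[0,0,-0.128,0,0,0,0,0,0,-0.128,0,0,0,0,0,0,-0.128,0,0,0,0,0,0,-0.128,0,0,0,0,0,0,-0.128,0,0,0,0,0,0,0,0,0,-0.0746,0,0,0,0,0,0,-0.0746,0,0,0,0,0,0,-0.0746,0,0,0,0,0,0,-0.0746,0,0,0,0,0,0,-0.0746,0,0,0,0,0,0,-0.0746,0,0,0,0,0,0,-0.0746,0,0,0,0,0,0,-0.0746,0,0,0,0,0,0,-0.0746,0,0,0,0,0,0,-0.0746,0])

```text
time: 26.53
tcp_pos: [0.4653, -0.2103, 0.1985]
tool_rot: [-0.008, 3.141, -0.002]
wrist_force: [-0.5, 0.7, -0.8]
finger_gap: 0.031
grip_force: 59.8
```

Call:
step_arm(motion=[-0.0433,0.123,0,0,0,0,0,-0.0433,0.123,0,0,0,0,0,-0.0433,0.123,0,0,0,0,0,-0.0433,0.123,0,0,0,0,0,-0.0433,0.123,0,0,0,0,0,-0.0433,0.123,0,0,0,0,0,-0.0433,0.123,0,0,0,0,0,-0.0433,0.123,0,0,0,0,0,-0.0433,0.123,0,0,0,0,0,0,0,0,0,0,0,0,0,0,0,0,0,0,0])

```text
time: 27.45
tcp_pos: [0.563, 0.0694, 0.1986]
tool_rot: [-0.007, 3.14, 0.002]
wrist_force: [-0.2, -1.4, -0.5]
finger_gap: 0.0313
grip_force: 59.8
```

```bash
python3 -c "
from h import *
st()
plan((.562,.066,.2,np.pi),(.562,.066,.046,None))"
```

```text
t 27.45 p [0.563  0.0694 0.1986] al -3.137 F [-0.2 -1.4 -0.5] gap 0.0313 grip 59.8 q [ 0.3   0.64 -0.74  1.72  0.51  0.98  0.94]
shift rows 1 [0.0041, -0.0135, -0.0055] total [0.004, -0.014, -0.006]
shift rows 5 [0.0, 0.0, 0.1232] total [0.0, 0.0, 0.616]
```

Call:
step_arm(motion=[0.004,-0.013,0,0,0,0,0,0,0,0.102,0,0,0,0,0,0,0.102,0,0,0,0,0,0,0.102,0,0,0,0,0,0,0.102,0,0,0,0,0,0,0.102,0,0,0,0,0,0,0.06,0,0,0,0,0,0,0.04,0,0,0,0,0,0,0,0,0,0,0,0,0,0,0,0,0,0,0,0,0,0,0,0,0.9,0,0,0,0,0,0,0.9,0,0,0,0,0,0,0.9,0,0,0,0,0,0,0.9])

```text
time: 28.62
tcp_pos: [0.5623, 0.0632, 0.0456]
tool_rot: [0.001, 3.141, 0.0]
wrist_force: [0.6, -0.1, -0.6]
finger_gap: 0.0765
grip_force: 0.0
```

```bash
python3 -c "
from h import *
st()
p=bot.get_state()['tcp_pos']
plan((p[0],p[1],.25,None),(.48,-.25,.25,.73))"
```

```text
t 28.62 p [0.5623 0.0632 0.0456] al 3.141 F [ 0.6 -0.1 -0.6] gap 0.0765 grip 0.0 q [ 0.21  0.83 -0.58  1.85  0.7   0.68  0.78]
shift rows 6 [0.0, 0.0, -0.1362] total [0.0, 0.0, -0.817]
turn rows 21 [0.0, 0.0, 0.0731]
shift rows 10 [-0.1081, 0.0714, 0.0] total [-1.081, 0.714, 0.0]
```

Call:
step_arm(motion=[0,0,-0.136,0,0,0,0.9,0,0,-0.136,0,0,0,0.9,0,0,-0.136,0,0,0,0.9,0,0,-0.136,0,0,0,0.9,0,0,-0.136,0,0,0,0.9,0,0,-0.136,0,0,0,0.9,0,-0.12,0,0,0,0,1,0,-0.12,0,0,0,0,1,0,-0.12,0,0,0,0,1,0,-0.12,0,0,0,0,1,0,-0.12,0,0,0,0,1,0,-0.12,0,0,0,0,1,0,-0.12,0,0,0,0,1,0,-0.12,0,0,0,0,1,0,-0.12,0,0,0,0,1,0,0,0,0,0,0,1])

```text
time: 29.95
tcp_pos: [0.5607, -0.2161, 0.2481]
tool_rot: [-0.02, -3.14, 0.009]
wrist_force: [-0.6, -2.5, -0.1]
finger_gap: 0.0853
grip_force: 0.0
```

Call:
step_arm(motion=[0,0,0,0,0,0.0735,1,0,0,0,0,0,0.0735,1,0,0,0,0,0,0.0735,1,0,0,0,0,0,0.0735,1,0,0,0,0,0,0.0735,1,0,0,0,0,0,0.0735,1,0,0,0,0,0,0.0735,1,0,0,0,0,0,0.0735,1,0,0,0,0,0,0.0735,1,0,0,0,0,0,0.0735,1,0,0,0,0,0,0.0735,1,0,0,0,0,0,0.0735,1,0,0,0,0,0,0.0735,1,0,0,0,0,0,0.0735,1,0,0,0,0,0,0.0735,1,0,0,0,0,0,0.0735,1,0,0,0,0,0,0.0735,1,0,0,0,0,0,0.0735,1,0,0,0,0,0,0.0735,1,0,0,0,0,0,0.0735,1])

```text
time: 31.62
tcp_pos: [0.5619, -0.206, 0.2493]
tool_rot: [-2.876, -1.262, -0.0]
wrist_force: [0.5, -0.4, 0.4]
finger_gap: 0.0853
grip_force: 0.0
```

```bash
python3 -c "
from h import *
st(); plan((.45,-.31,.2,.70))"
```

```text
t 31.62 p [ 0.5619 -0.206   0.2493] al 0.827 F [ 0.5 -0.4  0.4] gap 0.0853 grip 0.0 q [ 0.42  0.54 -0.16  1.58  0.1   1.03 -0.52]
turn rows 2 [-0.0001, -0.0, 0.0404]
shift rows 5 [-0.122, 0.006, 0.0394] total [-0.61, 0.03, 0.197]
```

Call:
step_arm(motion=[0,0,0,0,0,0.0404,1,0,0,0,0,0,0.0404,1,-0.122,0.006,0.04,0,0,0,1,-0.122,0.006,0.04,0,0,0,1,-0.122,0.006,0.04,0,0,0,1,-0.122,0.006,0.04,0,0,0,1,-0.122,0.006,0.04,0,0,0,1,0,0,0,0,0,0,1,0,0,0,0,0,0,1])

```text
time: 32.37
tcp_pos: [0.4487, -0.3125, 0.1988]
tool_rot: [-2.95, -1.078, 0.003]
wrist_force: [-0.5, 0.1, -0.1]
finger_gap: 0.0852
grip_force: 0.0
```

```bash
python3 - <<'E'
from h import *
st(); w=snap('wrist','w6.png')
p,e=fit('wrist',w,.4365,-.298,.70,'b'); print(p,e); plan((p[0],p[1],.14,p[2]),(p[0],p[1],.038,None))
t=snap('top'); o=np.zeros((420,800,3),np.uint8); o[:,:560]=cv2.resize(w,(560,420)); o[:240,560:]=cv2.resize(t[190:270,230:310],(240,240)); cv2.imwrite('pics/w6b.png',o)
E
```

```text
t 32.37 p [ 0.4487 -0.3125  0.1988] al 0.701 F [-0.5  0.1 -0.1] gap 0.0852 grip 0.0 q [ 0.65  0.52 -0.12  1.79  0.08  0.84 -0.38]
[ 0.4364 -0.2999  0.7249] 0.04876500461680517
turn rows 1 [-0.0002, -0.0005, -0.0131]
shift rows 2 [-0.0067, -0.0356, 0.1187] total [-0.013, -0.071, 0.237]
shift rows 3 [0.0, 0.0, 0.136] total [0.0, 0.0, 0.408]
```

View pics/w6b.png

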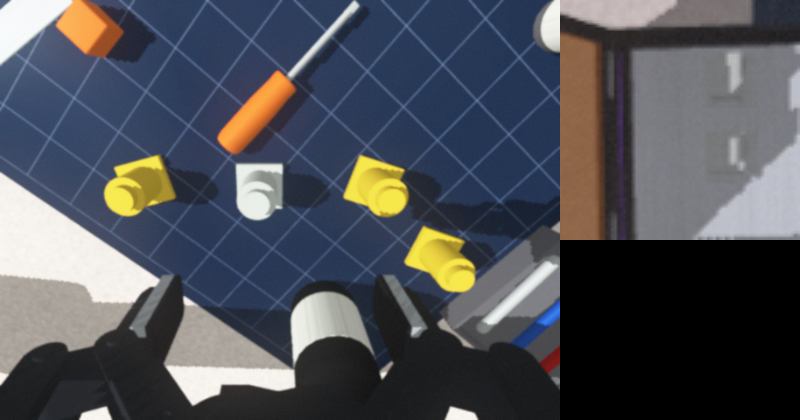

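Wrist view: tower_b at (260,190), with yellow look-alikes on both sides and the resin bottle near the gripper at (335,340). Top crop: two towers stand in the chamber. I'll check the clearance to the bottle before descending.

```bash
python3 - <<'E'
from h import *
print(ray('top',[[495,313]],.19),ray('top',[[480,311]],.04))
E
```

```text
[[ 0.37064546 -0.44124314  0.19      ]] [[ 0.36906008 -0.44127446  0.04      ]]
```

Call:
step_arm(motion=[0,0,0,0,0,-0.013,1,-0.007,-0.036,0.118,0,0,0,1,-0.007,-0.036,0.118,0,0,0,1,0,0,0.102,0,0,0,1,0,0,0.102,0,0,0,1,0,0,0.102,0,0,0,1,0,0,0.102,0,0,0,1,0,0,0,0,0,0,1,0,0,0,0,0,0,0,0,0,0,0,0,0,0,0,0,0,0,0,0,0,0,0,0,0,0,0,0,0,0,0,0,0,0,0])

```text
time: 33.55
tcp_pos: [0.4374, -0.3005, 0.0401]
tool_rot: [2.934, 1.114, 0.004]
wrist_force: [0.6, 0.0, 4.8]
finger_gap: 0.0323
grip_force: 59.2
```

```bash
python3 -c "
from h import *
st()
p=bot.get_state()['tcp_pos']
plan((p[0],p[1],.2,None),(.498,.066,.2,None),(.498,.066,.2,3.11))"
```

```text
t 33.55 p [ 0.4374 -0.3005  0.0401] al 0.726 F [0.6 0.  4.8] gap 0.0323 grip 59.2 q [ 0.62  0.74 -0.09  1.96  0.13  0.45 -0.41]
shift rows 5 [0.0, 0.0, -0.1279] total [0.0, 0.0, -0.639]
shift rows 11 [0.105, -0.085, 0.0] total [1.155, -0.935, 0.0]
turn rows 21 [-0.0, -0.0, -0.0723]
```

Call:
step_arm(motion=[0,0,-0.128,0,0,0,0,0,0,-0.128,0,0,0,0,0,0,-0.128,0,0,0,0,0,0,-0.128,0,0,0,0,0,0,-0.128,0,0,0,0,0.105,-0.085,0,0,0,0,0,0.105,-0.085,0,0,0,0,0,0.105,-0.085,0,0,0,0,0,0.105,-0.085,0,0,0,0,0,0.105,-0.085,0,0,0,0,0,0.105,-0.085,0,0,0,0,0,0.105,-0.085,0,0,0,0,0,0.105,-0.085,0,0,0,0,0,0.105,-0.085,0,0,0,0,0,0.105,-0.085,0,0,0,0,0,0.105,-0.085,0,0,0,0,0])

```text
time: 34.88
tcp_pos: [0.497, 0.0681, 0.1992]
tool_rot: [2.937, 1.115, 0.002]
wrist_force: [1.0, -0.1, -0.9]
finger_gap: 0.0324
grip_force: 59.7
```

Call:
step_arm(motion=[0,0,0,0,0,-0.076,0,0,0,0,0,0,-0.076,0,0,0,0,0,0,-0.076,0,0,0,0,0,0,-0.076,0,0,0,0,0,0,-0.076,0,0,0,0,0,0,-0.076,0,0,0,0,0,0,-0.076,0,0,0,0,0,0,-0.076,0,0,0,0,0,0,-0.076,0,0,0,0,0,0,-0.076,0,0,0,0,0,0,-0.076,0,0,0,0,0,0,-0.076,0,0,0,0,0,0,-0.076,0,0,0,0,0,0,-0.076,0,0,0,0,0,0,-0.076,0,0,0,0,0,0,-0.076,0,0,0,0,0,0,-0.076,0,0,0,0,0,0,-0.076,0,0,0,0,0,0,-0.076,0,0,0,0,0,0,-0.076,0])

```text
time: 36.55
tcp_pos: [0.497, 0.066, 0.199]
tool_rot: [0.036, 3.14, -0.002]
wrist_force: [0.3, -0.1, 0.2]
finger_gap: 0.0329
grip_force: 59.6
```

```bash
python3 -c "
from h import *
st()
plan((.498,.066,.2,3.14),(.498,.066,.0465,None))"
```

```text
t 36.55 p [0.497 0.066 0.199] al 3.119 F [ 0.3 -0.1  0.2] gap 0.0329 grip 59.6 q [ 0.37  0.57 -0.83  1.9   0.53  0.91  0.83]
turn rows 1 [-0.0007, 0.0008, -0.0137]
shift rows 1 [-0.0039, 0.0, -0.0042] total [-0.004, 0.0, -0.004]
shift rows 5 [0.0, 0.0, 0.1228] total [0.0, 0.0, 0.614]
```

Call:
step_arm(motion=[0,0,0,0,0,-0.013,0,0,0,0.102,0,0,0,0,0,0,0.102,0,0,0,0,0,0,0.102,0,0,0,0,0,0,0.102,0,0,0,0,0,0,0.102,0,0,0,0,0,0,0.06,0,0,0,0,0,0,0.04,0,0,0,0,0,0,0,0,0,0,0,0,0,0,0,0,0,0,0,0,0,0,0,0,0.9,0,0,0,0,0,0,0.9,0,0,0,0,0,0,0.9,0,0,0,0,0,0,0.9,0,0,-0.05,0,0,0,0.9,0,0,-0.1,0,0,0,0.9,0,0,-0.136,0,0,0,0.9,0,0,-0.136,0,0,0,0.9])

```text
time: 38.05
tcp_pos: [0.4963, 0.0664, 0.1521]
tool_rot: [-0.012, -3.139, -0.0]
wrist_force: [1.1, -1.0, -0.4]
finger_gap: 0.0768
grip_force: 0.0
```

```bash
python3 -c "
from h import *
st()
plan((.5,.066,.36,None),(.563,.22,.36,np.pi))"
```

```text
t 38.05 p [0.4963 0.0664 0.1521] al 3.134 F [ 1.1 -1.  -0.4] gap 0.0768 grip 0.0 q [ 0.33  0.63 -0.78  1.95  0.61  0.81  0.78]
shift rows 6 [-0.0025, -0.0002, -0.1386] total [-0.015, -0.001, -0.831]
turn rows 1 [0.0, 0.0, -0.0049]
shift rows 5 [-0.0504, 0.1232, 0.0] total [-0.252, 0.616, 0.0]
```

Call:
step_arm(motion=[-0.002,0,-0.138,0,0,0,0.4,-0.002,0,-0.138,0,0,0,0.4,-0.002,0,-0.138,0,0,0,0.4,-0.002,0,-0.138,0,0,0,0.4,-0.002,0,-0.138,0,0,0,0.4,-0.002,0,-0.138,0,0,0,0.4,0,0,0,0,0,0,0.4,0,0,0,0,0,0,0.4])

```text
time: 38.72
tcp_pos: [0.5006, 0.0671, 0.3603]
tool_rot: [0.013, 3.137, 0.0]
wrist_force: [0.2, -0.1, -0.7]
finger_gap: 0.0344
grip_force: 0.0
```

```bash
python3 - <<'E'
from h import *
st(); w=snap('wrist'); t=snap('top')
o=np.zeros((480,800,3),np.uint8); o[:420,:560]=cv2.resize(w,(560,420)); o[:240,560:]=cv2.resize(t[190:270,230:310],(240,240)); o[240:,560:]=cv2.resize(t[160:320,350:510],(240,240)); cv2.imwrite('pics/w7.png',o)
plan((.563,.2245,.36,np.pi),(.563,.2245,.287,np.pi))
print(proj('wrist',[[.563,.2245,.287]]))
E
```

```text
t 38.72 p [0.5006 0.0671 0.3603] al 3.133 F [ 0.2 -0.1 -0.7] gap 0.0344 grip 0.0 q [ 0.47  0.41 -0.95  1.64  0.35  1.27  1.01]
turn rows 1 [-0.0007, -0.001, -0.0051]
shift rows 5 [-0.0509, 0.1268, -0.002] total [-0.254, 0.634, -0.01]
shift rows 3 [0.0, 0.0, 0.0973] total [0.0, 0.0, 0.292]
[[582.69575715 362.35610689]]
```

View pics/w7.png

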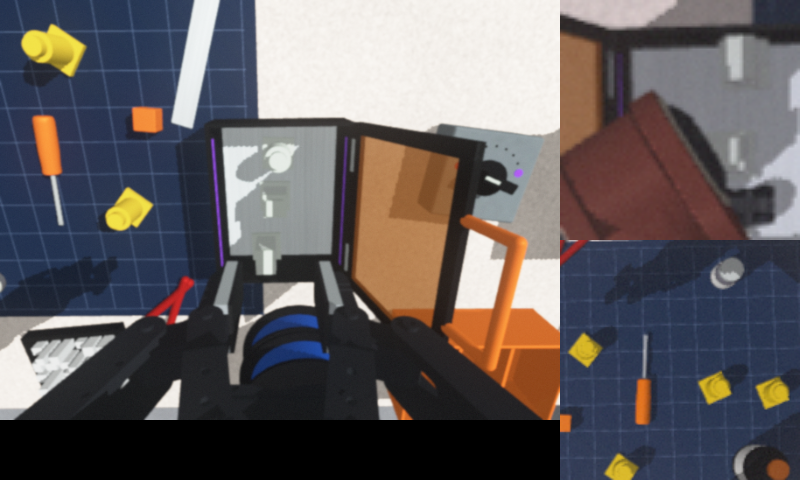

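Wrist view: all three towers stand in the chamber at (278,157), (270,205) and (265,255). The cover leans back with its handle at about (505,300). The mat crop shows no white towers left and the bystanders unmoved.

Call:
step_arm(motion=[-0.051,0.127,-0.002,0,0,-0.005,0.4,-0.051,0.127,-0.002,0,0,0,0.4,-0.051,0.127,-0.002,0,0,0,0.4,-0.051,0.127,-0.002,0,0,0,0.4,-0.051,0.127,-0.002,0,0,0,0.4,0,0,0,0,0,0,0.4,0,0,0,0,0,0,0.4])

```text
time: 39.4
tcp_pos: [0.5629, 0.2272, 0.3583]
tool_rot: [0.008, -3.137, 0.001]
wrist_force: [-0.2, -0.3, -0.1]
finger_gap: 0.0342
grip_force: 0.0
```

```bash
python3 - <<'E'
from h import *
st(); plan((.563,.2245,.287,np.pi))
snap('wrist','w8.png')
E
```

```text
t 39.4 p [0.5629 0.2272 0.3583] al -3.137 F [-0.2 -0.3 -0.1] gap 0.0342 grip 0.0 q [ 0.06  0.59 -0.88  1.36  0.45  1.4   0.77]
turn rows 1 [-0.0004, -0.0028, 0.0031]
shift rows 3 [-0.0001, -0.0036, 0.0951] total [-0.0, -0.011, 0.285]
```

View pics/w8.png

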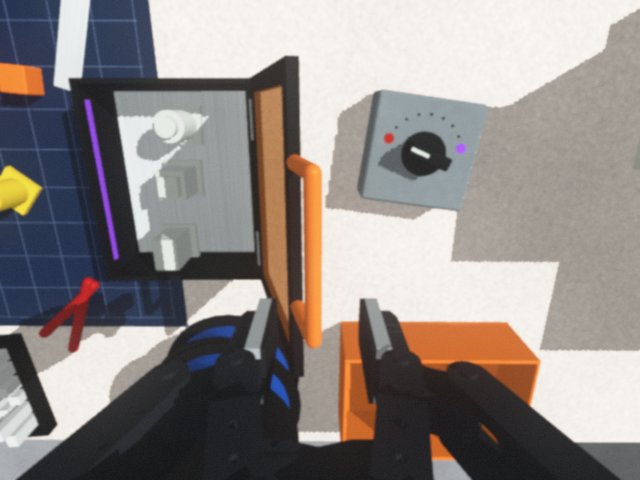

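The handle bar (u≈313) runs between the finger lines (265 and 370). The pointer is still at red and all towers are standing.

Call:
step_arm(motion=[0,-0.005,0.095,0,0,0,0.4,0,-0.005,0.095,0,0,0,0.4,0,0,0.095,0,0,0,0.4,0,0,0,0,0,0,0.4,0,0,0,0,0,0,0,0,0,0,0,0,0,0,0,0,0,0,0,0,0,0,0,0,0,0,0,0])

```text
time: 40.12
tcp_pos: [0.5645, 0.2226, 0.291]
tool_rot: [0.001, 3.139, 0.001]
wrist_force: [-0.2, -1.0, -0.3]
finger_gap: 0.0077
grip_force: 58.6
```

```bash
python3 - <<'E'
from h import *
st()
s=bot.get_state(); p0=np.array(s['tcp_pos']); R=Rn.from_rotvec(s['tool_rot']).as_matrix()
t0=np.arctan2(p0[2]-.074,.159-p0[1]);print(t0)
th=np.linspace(t0,-.012,21); P=np.c_[0*th,-.222*np.cos(th),.222*np.sin(th)]
print((np.diff(P,axis=0)/.25).round(3)[:,1:].tolist())
E
```

```text
t 40.12 p [0.5645 0.2226 0.291 ] al 3.141 F [-0.2 -1.  -0.3] gap 0.0077 grip 58.6 q [ 0.07  0.63 -0.86  1.48  0.49  1.25  0.72]
1.8557482661000066
[[-0.081, 0.02], [-0.082, 0.012], [-0.083, 0.004], [-0.083, -0.003], [-0.082, -0.011], [-0.081, -0.019], [-0.079, -0.026], [-0.076, -0.033], [-0.072, -0.04], [-0.068, -0.047], [-0.064, -0.053], [-0.058, -0.059], [-0.053, -0.064], [-0.046, -0.069], [-0.04, -0.073], [-0.033, -0.076], [-0.026, -0.079], [-0.018, -0.081], [-0.011, -0.082], [-0.003, -0.083]]
```

Call:
step_arm(motion=[0,-0.081,-0.02,0,0,0,0,0,-0.082,-0.012,0,0,0,0,0,-0.083,-0.004,0,0,0,0,0,-0.083,0.003,0,0,0,0,0,-0.082,0.011,0,0,0,0,0,-0.081,0.019,0,0,0,0,0,-0.079,0.026,0,0,0,0,0,-0.076,0.033,0,0,0,0,0,-0.072,0.04,0,0,0,0,0,-0.068,0.047,0,0,0,0,0,-0.064,0.053,0,0,0,0,0,-0.058,0.059,0,0,0,0,0,-0.053,0.064,0,0,0,0])

```text
time: 41.2
tcp_pos: [0.5659, -0.0173, 0.2118]
tool_rot: [0.001, 3.135, 0.003]
wrist_force: [0.6, 1.4, 2.7]
finger_gap: 0.0076
grip_force: 63.7
```

Call:
step_arm(motion=[0,-0.046,0.069,0,0,0,0,0,-0.04,0.073,0,0,0,0,0,-0.033,0.076,0,0,0,0,0,-0.026,0.079,0,0,0,0,0,-0.018,0.081,0,0,0,0,0,-0.011,0.082,0,0,0,0,0,-0.003,0.083,0,0,0,0,0,0,0,0,0,0,0,0,0,0,0,0,0,0])

```text
time: 41.95
tcp_pos: [0.5671, -0.0627, 0.0753]
tool_rot: [-0.0, 3.135, -0.001]
wrist_force: [4.0, -2.2, -0.9]
finger_gap: 0.0075
grip_force: 76.3
```

```bash
python3 - <<'E'
from h import *
st()
E
```

```text
t 41.95 p [ 0.5671 -0.0627  0.0753] al -3.141 F [ 4.  -2.2 -0.9] gap 0.0075 grip 76.3 q [ 0.5   0.82 -0.71  1.82  0.75  0.78  0.96]
```

Call:
step_arm(motion=[0,0,0.015,0,0,0,0,0,0,0.015,0,0,0,0,0,0,0,0,0,0,0,0,0,0,0,0,0,0])

```text
time: 42.28
tcp_pos: [0.5679, -0.0629, 0.0721]
tool_rot: [0.004, 3.132, -0.006]
wrist_force: [-1.6, -3.1, 23.6]
finger_gap: 0.0074
grip_force: 80.6
```

```bash
python3 - <<'E'
from h import *
st()
E
```

```text
t 42.28 p [ 0.5679 -0.0629  0.0721] al 3.139 F [-1.6 -3.1 23.6] gap 0.0074 grip 80.6 q [ 0.5   0.83 -0.71  1.82  0.76  0.78  0.95]
```

Call:
step_arm(motion=[0,0,-0.008,0,0,0,0.35,0,0,0,0,0,0,0.35,0,0,0,0,0,0,0.35,0,0,0,0,0,0,0.35,0,0,-0.1,0,0,0,0.35,0,0,-0.1,0,0,0,0,0,0,-0.1,0,0,0,0,0,0,-0.1,0,0,0,0,0,0,-0.1,0,0,0,0,0,0,0,0,0,0,0,0,0,0,0,0,0,0,0,0,0,0,0,0,0])

```text
time: 43.28
tcp_pos: [0.5632, -0.0624, 0.1924]
tool_rot: [0.0, -3.139, 0.0]
wrist_force: [-0.5, -0.7, -0.5]
finger_gap: -0.0001
grip_force: 0.0
```

```bash
python3 - <<'E'
from h import *
st(); w=snap('wrist','w9.png'); snap('side','s9.png')
plan((.564,-.061,.115,np.pi))
E
```

```text
t 43.28 p [ 0.5632 -0.0624  0.1924] al -3.142 F [-0.5 -0.7 -0.5] gap -0.0001 grip 0.0 q [ 0.58  0.68 -0.84  1.73  0.59  1.01  1.09]
shift rows 3 [-0.0014, 0.0019, 0.1025] total [-0.004, 0.006, 0.307]
```

View pics/s9.png

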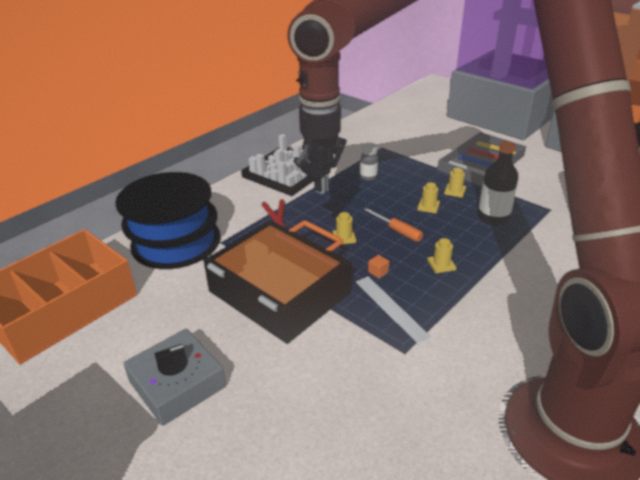

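The side view shows the cover shut flat and the bystanders in place. I'll press the bar once more with closed fingers.

Call:
step_arm(motion=[0,0,0.11,0,0,0,0,0,0,0.11,0,0,0,0,0,0,0.11,0,0,0,0,0,0,0.02,0,0,0,0,0,0,0.015,0,0,0,0,0,0,0.01,0,0,0,0,0,0,0,0,0,0,0])

```text
time: 43.97
tcp_pos: [0.5645, -0.0617, 0.1005]
tool_rot: [-0.0, 3.141, 0.001]
wrist_force: [-0.0, 0.9, 0.7]
finger_gap: 0.0001
grip_force: 0.0
```

Call:
step_arm(motion=[0,0,0.01,0,0,0,0,0,0,0.005,0,0,0,0,0,0,0,0,0,0,0])

```text
time: 44.22
tcp_pos: [0.5653, -0.0617, 0.0994]
tool_rot: [0.0, 3.138, -0.002]
wrist_force: [-3.5, -0.6, 12.5]
finger_gap: 0.0001
grip_force: 6.0
```

```bash
python3 - <<'E'
from h import *
st(); plan((.564,-.061,.2,np.pi),(.528,.343,.2,None),(.528,.343,.2,4.32),(.528,.343,.08,None))
E
```

```text
t 44.22 p [ 0.5653 -0.0617  0.0994] al 3.142 F [-3.5 -0.6 12.5] gap 0.0001 grip 6.0 q [ 0.52  0.79 -0.74  1.81  0.71  0.83  0.99]
shift rows 3 [0.0018, 0.0009, -0.1341] total [0.005, 0.003, -0.402]
shift rows 12 [0.012, 0.1347, 0.0] total [0.144, 1.616, 0.0]
turn rows 11 [0.0, 0.0, -0.0682]
shift rows 4 [0.0, 0.0, 0.12] total [0.0, 0.0, 0.48]
```

Call:
step_arm(motion=[0,0,-0.134,0,0,0,0,0,0,-0.134,0,0,0,0,0,0,-0.134,0,0,0,0,0.012,0.135,0,0,0,0,0.9,0.012,0.135,0,0,0,0,0.9,0.012,0.135,0,0,0,0,0.9,0.012,0.135,0,0,0,0,0.9,0.012,0.135,0,0,0,0,0.9,0.012,0.135,0,0,0,0,0.9,0.012,0.135,0,0,0,0,0.9,0.012,0.135,0,0,0,0,0.9,0.012,0.135,0,0,0,0,0.9,0.012,0.135,0,0,0,0,0.9,0.012,0.135,0,0,0,0,0.9,0.012,0.135,0,0,0,0,0.9,0,0,0,0,0,0,0.9])

```text
time: 45.55
tcp_pos: [0.5241, 0.3529, 0.1988]
tool_rot: [-0.018, 3.141, 0.017]
wrist_force: [-0.5, 1.6, -0.2]
finger_gap: 0.0766
grip_force: 0.0
```

Call:
step_arm(motion=[0,0,0,0,0,-0.068,0.9,0,0,0,0,0,-0.068,0.9,0,0,0,0,0,-0.068,0.9,0,0,0,0,0,-0.068,0.9,0,0,0,0,0,-0.068,0.9,0,0,0,0,0,-0.068,0.9,0,0,0,0,0,-0.068,0.9,0,0,0,0,0,-0.068,0.9,0,0,0,0,0,-0.068,0.9,0,0,0,0,0,-0.068,0.9,0,0,0,0,0,-0.068,0.9,0,0,0,0,0,0,0.9])

```text
time: 46.55
tcp_pos: [0.5285, 0.3427, 0.1973]
tool_rot: [-1.742, 2.613, 0.001]
wrist_force: [-0.4, -1.2, 0.1]
finger_gap: 0.0769
grip_force: 0.0
```

```bash
python3 - <<'E'
from h import *
st(); plan((.528,.343,.08,4.32)); w=snap('wrist','w10.png')
E
```

```text
t 46.55 p [0.5285 0.3427 0.1973] al -1.966 F [-0.4 -1.2  0.1] gap 0.0769 grip 0.0 q [-0.06  0.85 -1.07  1.53  0.78  1.22  1.49]
shift rows 4 [-0.0001, 0.0006, 0.1173] total [-0.0, 0.002, 0.469]
```

View pics/w10.png

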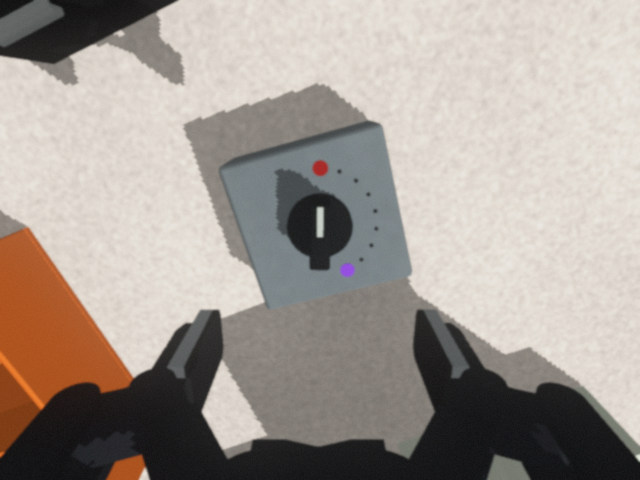

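The pointer at (320,222) points straight at the red dot (320,168) and lines up with the tool. I'll grip and turn clockwise by 2.6 rad plus a little.

Call:
step_arm(motion=[0,0,0.117,0,0,0,0.9,0,0,0.117,0,0,0,0.9,0,0,0.117,0,0,0,0.9,0,0,0.117,0,0,0,0.9,0,0,0,0,0,0,0.9,0,0,0,0,0,0,0,0,0,0,0,0,0,0,0,0,0,0,0,0,0,0,0,0,0,0,0,0,0,0,0,0,0,0,0,0,0,0,0,0,0,0])

```text
time: 47.52
tcp_pos: [0.5279, 0.3439, 0.0815]
tool_rot: [-1.74, 2.614, 0.002]
wrist_force: [-1.1, -0.2, 6.5]
finger_gap: 0.0128
grip_force: 60.1
```

Call:
step_arm(motion=[0,0,0,0,0,0.06,0,0,0,0,0,0,0.06,0,0,0,0,0,0,0.06,0,0,0,0,0,0,0.06,0,0,0,0,0,0,0.06,0,0,0,0,0,0,0.06,0,0,0,0,0,0,0.06,0,0,0,0,0,0,0.06,0,0,0,0,0,0,0.06,0,0,0,0,0,0,0.06,0,0,0,0,0,0,0.06,0,0,0,0,0,0,0.06,0,0,0,0,0,0,0.06,0,0,0,0,0,0,0.06,0,0,0,0,0,0,0.06,0,0,0,0,0,0,0.06,0,0,0,0,0,0,0.06,0,0,0,0,0,0,0.06,0,0,0,0,0,0,0.06,0,0,0,0,0,0,0.06,0])

```text
time: 49.18
tcp_pos: [0.5283, 0.3421, 0.0814]
tool_rot: [1.098, 2.942, -0.002]
wrist_force: [-1.8, -3.3, 7.7]
finger_gap: 0.0128
grip_force: 60.4
```

Call:
step_arm(motion=[0,0,0,0,0,0.06,0,0,0,0,0,0,0.06,0,0,0,0,0,0,0.06,0,0,0,0,0,0,0.06,0,0,0,0,0,0,0.06,0,0,0,0,0,0,0.06,0,0,0,0,0,0,0.06,0,0,0,0,0,0,0.04,0,0,0,0,0,0,0,0,0,0,0,0,0,0,0])

```text
time: 50.02
tcp_pos: [0.5276, 0.3417, 0.0814]
tool_rot: [2.062, 2.368, -0.004]
wrist_force: [-3.6, -3.1, 8.7]
finger_gap: 0.0127
grip_force: 60.6
```

```bash
python3 -c "
from h import *
st();print(bot.get_state()['ft_torque'])"
```

```text
t 50.02 p [0.5276 0.3417 0.0814] al 1.709 F [-3.6 -3.1  8.7] gap 0.0127 grip 60.6 q [-0.42  0.8  -0.33  1.64  0.35  0.76 -0.77]
[-0.85326369  0.68587837 -0.01032184]
```

Continue to the stop.

Call:
step_arm(motion=[0,0,0,0,0,0.03,0,0,0,0,0,0,0.03,0,0,0,0,0,0,0.02,0,0,0,0,0,0,0,0,0,0,0,0,0,0,0])

```text
time: 50.43
tcp_pos: [0.5275, 0.3418, 0.0815]
tool_rot: [2.19, 2.246, -0.004]
wrist_force: [-0.7, -5.2, 10.1]
finger_gap: 0.0129
grip_force: 81.0
```

```bash
python3 -c "
from h import *
st();print(bot.get_state()['ft_torque'])"
```

```text
t 50.43 p [0.5275 0.3418 0.0815] al 1.596 F [-0.7 -5.2 10.1] gap 0.0129 grip 81.0 q [-0.44  0.79 -0.3   1.65  0.32  0.75 -0.86]
[-1.02933195  0.52304083  2.05389429]
```

Torque rose to 2 N m, so the knob is at its stop. Release, lift and check.

Call:
step_arm(motion=[0,0,0,0,0,-0.02,0,0,0,0,0,0,0,0.9,0,0,0,0,0,0,0.9,0,0,0,0,0,0,0.9,0,0,0,0,0,0,0.9,0,0,-0.12,0,0,0,0.9,0,0,-0.12,0,0,0,0.9,0,0,-0.12,0,0,0,0.9,0,0,-0.12,0,0,0,0.9,0,0,-0.12,0,0,0,0.9,0,0,0,0,0,0,0.9,0,0,0,0,0,0,0.9])

```text
time: 51.43
tcp_pos: [0.5289, 0.3437, 0.2316]
tool_rot: [2.172, 2.269, 0.007]
wrist_force: [-0.7, 0.4, 0.1]
finger_gap: 0.0768
grip_force: 0.0
```

```bash
python3 - <<'E'
from h import *
st(); w=snap('wrist'); t=snap('side')
o=np.zeros((600,800,3),np.uint8); o[:300,:400]=cv2.resize(w,(400,300)); o[300:,:400]=cv2.resize(t,(400,300)); o[:300,400:]=cv2.resize(t[200:350,190:390],(400,300)); cv2.imwrite('pics/w11.png',o)
E
```

```text
t 51.43 p [0.5289 0.3437 0.2316] al 1.614 F [-0.7  0.4  0.1] gap 0.0768 grip 0.0 q [-0.4   0.62 -0.37  1.51  0.24  1.06 -0.78]
```

View pics/w11.png

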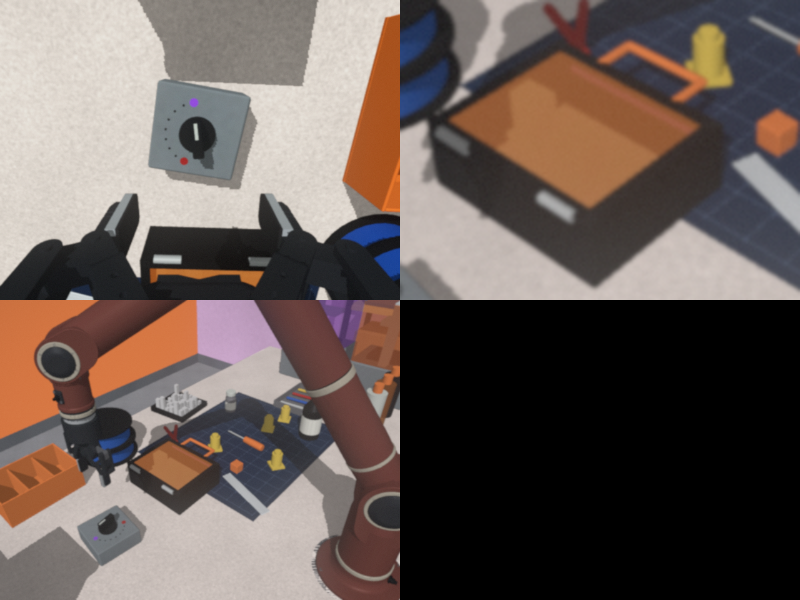

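The pointer stands at the violet dot ((195,131) aiming at (194,103)), the cover is shut, and nothing else has moved.

```bash
python3 -c "
from h import *
print(bot.sign_off())"
```

```text
the job is handed in; nothing more can be done
None
```

I handed the job in at about 51 s. The lamp was turned off, the three white towers (all that were on the mat) stood upright in the chamber when last seen before closing, the cover was pressed shut, and the knob was turned to its full stop. The hand-in returned no verdict.

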